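# Pack the iced gingerbread into the tray carrier

### The job

Pack the iced gingerbread for carrying: lay every biscuit flat on the floor of a tray, icing up and none on top of another, and build all three trays up in the carrier between its rods, each turned half round to the one below so that it stands on the ledges clear of the icing instead of nesting. The upper trays go in one after the other even if one stays empty; last, slide the carry bar's two eyes down over the rods until it rests on the top tray's rim. Leave the cup, jar and spectacle case where they are.

Things in the scene. Friction and masses are not known exactly. Their poses are not given: they have to be found in the camera images.
- carrier_deck (a point): carrier, fixed on the table: plywood base 236 x 166 mm with low cleats round the first tray, and two upright steel rods 96 mm to either side of its middle. Point: middle of the deck's top face, 10 mm above the table; x along the trays' length, y from rod to rod, z up. Trays stand between the rods with 10 mm to spare each side at the rim
- rod_l_top (a point): top of the carrier's +y rod, 210 mm above the table; the rods are 10 mm thick, the last 10 mm tapered
- rod_r_top (a point): top of the carrier's -y rod, likewise
- tray_a_mid (a point): first tray, standing empty in the carrier; all three are alike: light-blue plastic stack-nest trays with one yellow end, 232 x 162 mm at the rim, 210 x 140 mm at the foot, 60 mm high, sloping walls 2.5 mm thick, floor 3 mm, 0.24 kg. Point: the tray's centre, 30 mm above its underside; x along its length towards the yellow end, y across, z up
- tray_a_end (a point): middle of the rim at the first tray's yellow end. In each tray's long walls are two pairs of inward columns, 34 mm wide, at x = -76 and +28 mm; their tops are ledges 52 mm above the underside, 8 mm below the rim. A tray turned half round stands on the ledges of the one below, 52 mm higher, with 7 mm play; facing the same way it nests, only 24 mm higher
- tray_b_mid (a point): second tray, at the start nested in the third, facing the same way, away from the carrier. Point and axes as the first. Each tray has a rib across its middle along y: a foot 31 mm wide (x), 24 mm high, and on it a grip rail 14 mm wide (x), 90 mm long (y), its top 44 mm above the underside; lift the empty tray by pinching the rail
- tray_b_end (a point): middle of the rim at the second tray's yellow end. The rib leaves two compartments in each tray, 86 mm (x) by 99 mm between the columns (y, 135 elsewhere) at the floor, centred 59 mm to either side of the tray's middle
- tray_c_mid (a point): third tray, at the start standing on the table under the second. Point and axes as the first
- tray_c_end (a point): middle of the rim at the third tray's yellow end
- bar_mid (a point): carry bar: a flat aluminium bar 22 mm wide and 10 mm thick with a black grip on its middle (16 mm wide along x, 70 mm long along y, its top 38 mm above the underside) and a ring eye at each end (bore 16 mm, outside 26 mm, 20 mm high, 192 mm from eye to eye), 0.18 kg. Point: its middle, 19 mm above its underside; y runs along the bar, z up
- eye_l (a point): centre of the eye at the bar's +y end, level with the underside (the bar may go on either way round)
- eye_r (a point): centre of the eye at the bar's -y end, level with the underside
- biscuit0_mid (a point): round gingerbread biscuit with a white iced star on top, 52 mm across and 12 mm thick, 35 g; not always there. Point: its centre, 6 mm above its underside; z towards the iced face
- biscuit1_mid (a point): round gingerbread biscuit with a green iced star on top, 52 mm across and 12 mm thick, 35 g; not always there. Point: its centre, 6 mm above its underside; z towards the iced face
- biscuit2_mid (a point): round gingerbread biscuit with a blue iced star on top, 52 mm across and 12 mm thick, 35 g; not always there. Point: its centre, 6 mm above its underside; z towards the iced face
- biscuit3_mid (a point): round gingerbread biscuit with a pink iced star on top, 52 mm across and 12 mm thick, 35 g; not always there. Point: its centre, 6 mm above its underside; z towards the iced face
- biscuit4_mid (a point): round gingerbread biscuit with a yellow iced star on top, 52 mm across and 12 mm thick, 35 g; not always there. Point: its centre, 6 mm above its underside; z towards the iced face
- cup: clear plastic cup, 72 mm across, 95 mm high; leave alone. Origin under its middle
- case: dark red spectacle case, 155 x 55 x 36 mm; leave alone. Origin under its middle
- jar: small glass jar of sprinkles with a red cap, 44 mm across, 55 mm high; leave alone. Origin under its middle
Not all that is in view belongs to the job. What is shaped like the part that bears biscuit3_mid but purple is not meant.

How it is judged:
By the outcome, as a careful person would: the job done as asked, in the order asked, and still so for the second after the job is handed in, with the robot touching nothing.
Of biscuit0, biscuit1, biscuit2, biscuit3, biscuit4 only 3 to 5 are there at a start; the rules pass over those that are not, and their reading is None.
At some moment in a run one of biscuit0, biscuit1, biscuit2, biscuit3, biscuit4, bar may be knocked a few centimetres aside while the robot is not near it.
Once in a run the grip may slacken for a moment while it holds something.
It also fails if it takes over 210 s, if anything falls off the work surface, if the arm or the gripper's body presses on something with over 40 N, if the wrist force passes 120 N, or if a joint passes its speed limit or range.

### The arm

A 6-joint arm with a two-finger parallel gripper is mounted at the origin on the work surface. World frame = base frame: x ahead of the robot, y to its left, z up, the work surface at z = 0. Lengths are in m, angles in rad, forces in N, time in s.
With the tool pointing down it reaches from about 0.375 to 0.9 m from the base axis. Payload 3.1 kg.
Tool frame: the origin (TCP) lies between the finger pads; the fingertips stand manip.nose_length ahead of it and the grasp point (between the pads) lies 5 mm behind it (manip.nose_length is the distance from the TCP to the fingertips, in m); z points along the fingers, y is the line along which they close (so a half turn about z gives the same grasp; the last joint's range is limited). The gripper opens to 85 mm and grips with 20 to 120 N. Pads are 22 mm wide; open, the fingers measure 114 mm over their backs; the gripper's body (76 mm by 85 mm) begins 54 mm behind the grasp point. The pads swing forward as they close: fully open they stand 13 mm farther back than shut.
Start: joints at [-1.522, 0.527, 1.433, -0, 1.181, -0.178], TCP at [0.141, -0.609, 0.245] pointing down, gripper open.
Joint ranges: [-3.08, 3.08], [-0.75, 2.2], [0.22, 2.44], [-1.43, 4.57], [0, 2.65], [-2.85, 2.85]. Speed limits (rad/s): [2.79, 2.79, 3.14, 3.14, 3.14, 3.14].

### API

Orientations are given as a unit quaternion [x, y, z, w].
In Python, from station import monitor, eyes, job, manip gives the robot as it stands.
- The arm moves only by the shell command python3 -m pendant 'ROWS' [FORCE]. ROWS is JSON, a list that holds one entry, the list of rows, each a list of 7 numbers: the shift along the tool's x, y, z as a fraction of full scale, then the turn, a rotation vector about the tool's x, y, z as a fraction of full scale, then the opening, from 0 (shut) to 1 (fully open). A call has 1 to 20 rows; each row shifts and turns the commanded pose from where the row before left it, along the tool's axes as they then stand; what a row does not reach is not made up. Full scale, the value 1, is 800 mm for a shift and 0.12 rad for a turn. A row lasts 1/10 s, in which the tool goes at most 50 mm and 8.59 degrees, less where a joint would pass 70% of its speed; a pose out of reach is approached as far as the arm can. A call with a number of a shift or a turn outside -1 to 1 is refused whole. A call with a gripper value outside its range is refused whole. The fingers move at their own pace and stop on an object; FORCE is the grip in N (left out, the last holds). Time passes only in rows, so rows that do not move let the fingers close. It gives the time, the measured TCP pose, the force, the opening and the grip force at its end, in the units of the state.
- monitor.sense(): the state, without advancing time (a new reading comes with each control period).
- eyes.snapshot(name): name is "scene" or "top" or "wrist"; returns a dict with "pixels" (400x640x3 uint8, red, green, blue), "depth" (400x640 float32, m along the optical axis (not along the pixel's ray), 0 where there is no reading), "intrinsics" (3x3 intrinsics, pixels), "eye" and "attitude" of the camera in the world. Camera axes: x right, y down, z forward; pixel columns grow to the right and rows downward; lengths in m; the calibration is good to about 2 mm. A picture is of the moment at which its call begins.
- job.sign_off(): hands the job in; it is judged then, once.
The state is a dict: "t": time; "q": joint angles; "qd": joint speeds; "tau": joint torques, N m; "tcp_pos": TCP position; "tool_rot": TCP orientation; "force": force on the tool from outside, world axes, zero at the start; "ft_torque": the same for the moment, N m; "finger_gap": opening from 0.0 (shut) to 1.0 (fully open); "gripper_force": force on a finger pad.
Only numpy, scipy, OpenCV 4.12 (cv2) and the standard library are available. Lean on these libraries where they do the work, as an engineer would, in place of code of your own. Each camera call takes 0.05 s, during which the arm holds its last target. There are 200 camera calls.

## Working session

There is one attempt and no reset: what is moved stays moved. The work goes in short steps, Python scripts to look and compute and a shell command to move; the robot and the scene stay as the last step left them, time stands still between calls to the robot, and variables do not carry over. Pictures are saved under pics/ and viewed, at most 14 in all, crops included, and the job is handed in when it is done.

```bash
mkdir -p pics; ls; cat > h.py <<'E'
import numpy as np,cv2
from station import monitor,eyes,job,manip
from scipy.spatial.transform import Rotation as R
def rot(a):
    a=np.array(a)
    return a if a.shape==(3,3) else R.from_quat(a).as_matrix()
def snap(n,save=None):
    s=eyes.snapshot(n)
    if save: cv2.imwrite('pics/'+save,s['pixels'][:,:,::-1])
    return s
def ray(s,uv):
    K=np.array(s['intrinsics']);d=np.linalg.inv(K)@np.array([uv[0],uv[1],1.])
    return np.array(s['eye']),rot(s['attitude'])@d
def plane(s,uv,z):
    o,d=ray(s,uv);return o+d*(z-o[2])/d[2]
def cloud(s):
    K=np.array(s['intrinsics']);h,w=s['depth'].shape
    u,v=np.meshgrid(np.arange(w),np.arange(h))
    D=s['depth'];P=np.stack([(u-K[0,2])/K[0,0]*D,(v-K[1,2])/K[1,1]*D,D],-1)
    return P@rot(s['attitude']).T+np.array(s['eye'])
E
python3 - <<'E'
from h import *
print(monitor.sense(),manip.nose_length)
for n in('scene','top'):
    s=snap(n,n+'0.png');print(n,s['eye'],s['attitude'],s['intrinsics'])
np.save('pics/x.npy',0)
E
```

```text
pics
{'t': 0.0, 'q': array([-1.52145009e+00,  5.28486437e-01,  1.43389273e+00,  2.03753799e-05,
        1.18137119e+00, -1.78490654e-01]), 'qd': array([ 0.00137008, -0.00026886,  0.00020483, -0.00054982, -0.00132019,
       -0.0015125 ]), 'tau': array([-8.87959095e-05, -4.42352629e+01, -1.78026223e+01, -3.99508299e-04,
        8.49931355e-03,  1.63200781e-05]), 'tcp_pos': array([ 0.14117522, -0.60815628,  0.24432416]), 'tool_rot': array([ 9.93518171e-01,  1.13668292e-01,  7.90166679e-05, -1.07599745e-03]), 'force': array([-0.00951652,  0.12056669, -0.43712967]), 'ft_torque': array([-0.01333616,  0.00644406,  0.04061827]), 'gripper_force': 0.0, 'finger_gap': 0.9987849609146099} 0.014
scene [ 1.35978927 -0.344503    1.24077035] [ 0.79657199  0.50846398 -0.17754736 -0.27461681] [[475.72519566   0.         327.93282526]
 [  0.         475.72519566 195.28591016]
 [  0.           0.           1.        ]]
top [ 0.47414906 -0.00910657  1.0514763 ] [-0.70209068  0.71044207 -0.027367    0.03989727] [[378.03569153   0.         320.08256148]
 [  0.         378.03569153 205.79004379]
 [  0.           0.           1.        ]]
```

View pics/top0.png

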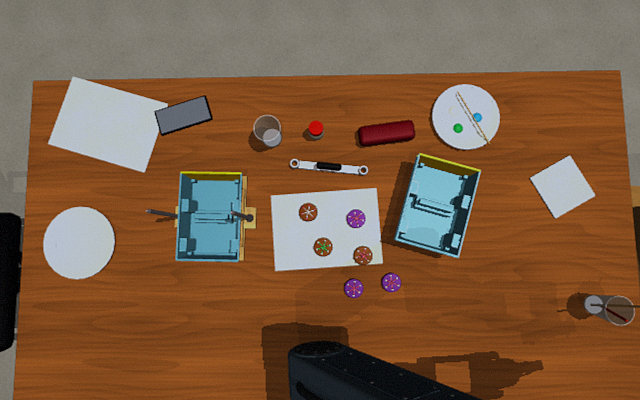

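View pics/scene0.png

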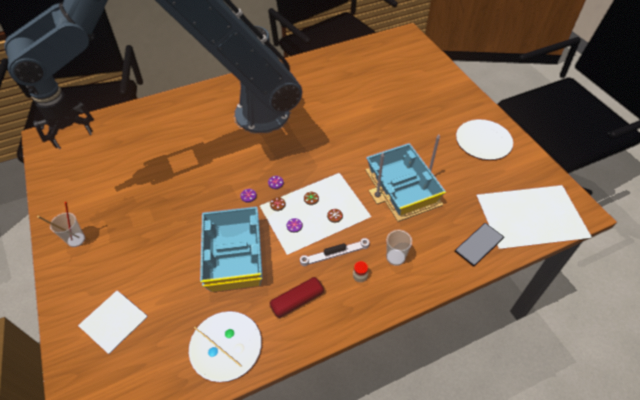

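The top view shows brown biscuits at (308,212), (323,247) and (363,255), and purple discs at (356,219), (354,288) and (391,282). The trays are at (210,216) and (437,205), and the bar is at (329,167). I'll enlarge the discs to confirm which ones are meant.

```bash
python3 - <<'E'
from h import *
a=cv2.imread('pics/top0.png')[190:310,270:430];b=cv2.imread('pics/scene0.png')[165:265,230:380]
a=cv2.resize(a,(640,480),interpolation=cv2.INTER_CUBIC)
cv2.imwrite('pics/crop1.png',a)
s=snap('top');P=cloud(s)
h=cv2.cvtColor(s['pixels'],cv2.COLOR_RGB2HSV)
for uv in[(308,212),(323,247),(363,255),(356,219),(354,288),(391,282)]:
    print(uv,plane(s,uv,.012).round(3),P[uv[1],uv[0]].round(3),h[uv[1]-4,uv[0]+5])
for uv in[(294,163),(364,170),(329,167),(210,174),(446,160),(100,100)]:print(uv,P[uv[1],uv[0]].round(3))
E
```

```text
(308, 212) [0.557 0.042 0.012] [0.557 0.042 0.012] [ 12 196 129]
(323, 247) [0.46  0.002 0.012] [0.46  0.002 0.011] [ 11 199 142]
(363, 255) [ 0.437 -0.107  0.012] [ 0.437 -0.107  0.013] [ 13 196 129]
(356, 219) [ 0.536 -0.09   0.012] [ 0.536 -0.089  0.013] [142 169 146]
(354, 288) [ 0.349 -0.08   0.012] [ 0.35  -0.08   0.017] [141 134 146]
(391, 282) [ 0.364 -0.181  0.012] [ 0.364 -0.18   0.014] [ 20  27 168]
(294, 163) [ 0.697  0.082 -0.002]
(364, 170) [ 0.673 -0.115  0.005]
(329, 167) [ 0.677 -0.017  0.034]
(210, 174) [0.658 0.301 0.061]
(446, 160) [ 0.681 -0.319  0.084]
(100, 100) [0.891 0.644 0.   ]
```

View pics/crop1.png

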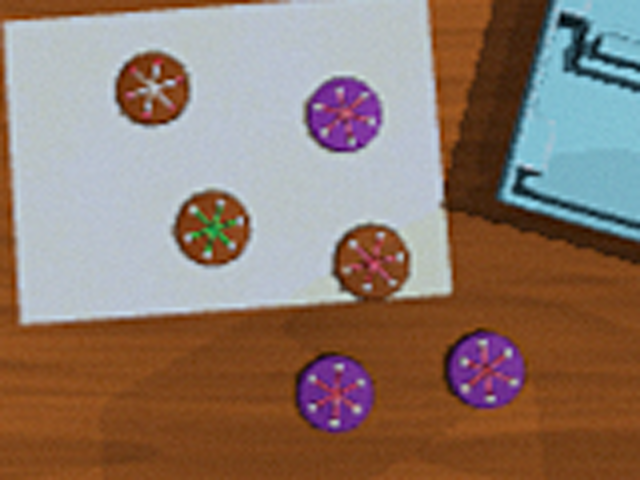

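The crop shows brown biscuits with a white star (308,212), a green star (323,247) and a pink star (363,255). The discs at (356,219), (354,288) and (391,282) have the same shape but are purple, so they are decoys. The job has three biscuits: white, green and pink. Next I'll measure the trays, rods, bar and biscuits.

```bash
cat >> h.py <<'E'
def rect(pts):
    (c,wh,a)=cv2.minAreaRect(np.float32(pts)*1000);b=cv2.boxPoints((c,wh,a))/1000
    e=b[1]-b[0],b[2]-b[1];L=max(e,key=np.linalg.norm)
    return np.array(c)/1000,np.sort(wh)/1000,np.degrees(np.arctan2(L[1],L[0]))%180
def trays(s,lo,hi,box):
    P=cloud(s);x,y,z=P[...,0],P[...,1],P[...,2];H=cv2.cvtColor(s['pixels'],cv2.COLOR_RGB2HSV)
    m=(x>box[0])&(x<box[1])&(y>box[2])&(y<box[3])&(z>lo)&(z<hi)
    col=(H[...,1]>50)&(H[...,0]>80)&(H[...,0]<110)|(H[...,0]>22)&(H[...,0]<35)&(H[...,1]>150)
    k=m&col;yl=k&(H[...,0]<40)
    return P[k],P[yl]
def discs(s,plot=False):
    # brown/purple discs: saturated, height 5..20 mm
    P=cloud(s);H=cv2.cvtColor(s['pixels'],cv2.COLOR_RGB2HSV);out=[]
    m=((P[...,2]>.0065)&(P[...,2]<.022)&(P[...,0]>.25)&(P[...,0]<.62)&(P[...,1]>-.22)&(P[...,1]<.2)).astype(np.uint8)
    m=cv2.morphologyEx(m,cv2.MORPH_OPEN,np.ones((3,3)))
    for c in cv2.findContours(m,cv2.RETR_EXTERNAL,cv2.CHAIN_APPROX_NONE)[0]:
        if cv2.contourArea(c)<80: continue
        (u,v),r=cv2.minEnclosingCircle(c);M=cv2.moments(c);u,v=M['m10']/M['m00'],M['m01']/M['m00']
        k=np.zeros_like(m);cv2.drawContours(k,[c],-1,1,-1);k=k>0
        hue=np.median(H[...,0][k&(H[...,1]>100)]);p=plane(s,(u,v),.012)
        r=r*(s['eye'][2]-.012)/s['intrinsics'][0][0]
        out.append(((round(u),round(v)),p.round(4)[:2],round(r,4),hue))
    return out
E
python3 - <<'E'
from h import *
s=snap('top');P=cloud(s)
for d in discs(s):print(d)
for n,lo,hi,b in[('a',.062,.08,(.35,.75,.15,.45)),('b',.074,.1,(.35,.75,-.5,-.15))]:
    p,y=trays(s,lo,hi,b);print(n,len(p),rect(p[:,:2]),'yellow',y.mean(0),len(y))
k=(P[...,2]>.15)&(P[...,2]<.24)&(P[...,1]>.1)&(P[...,0]>.4)&(P[...,0]<.75)
n,l,st,c=cv2.connectedComponentsWithStats(k.astype(np.uint8))
for i in range(1,n):
    if st[i,4]>3:
        q=P[l==i];t=q[q[:,2]>q[:,2].max()-.02];print('rod',st[i],t.mean(0),q[:,2].max())
# bar: points z>.028 grip ; eyes
k=(P[...,0]>.6)&(P[...,0]<.76)&(P[...,1]>-.135)&(P[...,1]<.11)&(P[...,2]>.004)&(P[...,2]<.05)
n,l,st,c=cv2.connectedComponentsWithStats(k.astype(np.uint8))
for i in range(1,n):
    if st[i,4]>40: print('bar',st[i],rect(P[l==i][:,:2]));
g=P[k&(P[...,2]>.03)];print('grip',len(g),rect(g[:,:2]))
E
```

```text
((354, 288), array([ 0.3496, -0.0799]), np.float64(0.0264), np.float64(141.0))
((392, 282), array([ 0.3644, -0.1819]), np.float64(0.0265), np.float64(141.0))
((363, 255), array([ 0.438 , -0.1072]), np.float64(0.026), np.float64(12.0))
((323, 246), array([0.4619, 0.0015]), np.float64(0.0259), np.float64(12.0))
((356, 218), array([ 0.5385, -0.0896]), np.float64(0.0254), np.float64(141.0))
((308, 211), array([0.5589, 0.0416]), np.float64(0.0251), np.float64(12.0))
a 841 (array([0.54643884, 0.29941992]), array([0.16574031, 0.23475256]), np.float32(178.19583)) yellow [0.66036722 0.29900179 0.06965677] 147
b 1083 (array([ 0.56771515, -0.29504022]), array([0.16491206, 0.23558482]), np.float32(163.03722)) yellow [ 0.67623969 -0.32763858  0.08259382] 199
rod [146 209  15   6  58] [0.54983507 0.39370461 0.20294737] 0.21277300373655839
rod [231 210   9   6  38] [0.54344415 0.20279262 0.20249642] 0.2108441081361928
bar [359 137  13  10 105] (array([ 0.75067432, -0.11817934]), array([0.01956292, 0.03160912]), np.float32(93.28962))
bar [289 158  80  17 609] (array([ 0.68328064, -0.01445626]), array([0.02566323, 0.22149951]), np.float32(83.119194))
grip 210 (array([ 0.70963995, -0.06457243]), array([0.04701853, 0.16785568]), np.float32(119.211044))
```

```bash
cat >> h.py <<'E'
def go(x,y,z,yaw):
    """yaw: deg of tool x in world, tool straight down; prints turn and shift (after turn) in full-scale units"""
    s=monitor.sense();T=R.from_quat(s['tool_rot']);a=np.radians(yaw)
    G=R.from_matrix(np.array([[np.cos(a),np.sin(a),0],[np.sin(a),-np.cos(a),0],[0,0,-1.]]))
    rv=(T.inv()*G).as_rotvec();d=G.inv().apply(np.array([x,y,z])-s['tcp_pos'])
    print('t%.1f turn'%s['t'],(rv/.12).round(2),'shift',(d/.8).round(4),'rows>=%.1f'%(np.linalg.norm(d)/.05),'F',s['force'].round(1),'gap',round(s['finger_gap'],3),round(s['gripper_force'],1))
E
python3 -c "
from h import *
go(.559,.042,.13,-2)"
```

```text
t0.2 turn [-0.01 -0.    2.19] shift [ 0.4936 -0.8308  0.1433] rows>=15.6 F [ 0.2 -0.2  0.4] gap 0.998 0.0
```

```bash
python3 -m pendant '[[[0,0,0,0,0,0.73,0.8],[0,0,0,0,0,0.73,0.8],[0,0,0,0,0,0.73,0.8],[0.03,-0.05,0.009,0,0,0,0.8],[0.03,-0.05,0.009,0,0,0,0.8],[0.03,-0.05,0.009,0,0,0,0.8],[0.03,-0.05,0.009,0,0,0,0.8],[0.03,-0.05,0.009,0,0,0,0.8],[0.03,-0.05,0.009,0,0,0,0.8],[0.03,-0.05,0.009,0,0,0,0.8],[0.03,-0.05,0.009,0,0,0,0.8],[0.03,-0.05,0.009,0,0,0,0.8],[0.03,-0.05,0.009,0,0,0,0.8],[0.03,-0.05,0.009,0,0,0,0.8],[0.03,-0.05,0.009,0,0,0,0.8],[0.03,-0.05,0.009,0,0,0,0.8],[0.03,-0.05,0.009,0,0,0,0.8],[0.03,-0.05,0.009,0,0,0,0.8],[0.03,-0.05,0.009,0,0,0,0.8]]]'
python3 -c "
from h import *
go(.559,.042,.13,-2);s=snap('wrist','w1.png');print(s['eye'],s['attitude'],s['intrinsics'][0]);P=cloud(s);print(P[200,320])
go(.559,.042,.014,-2)"
```

```text
t: 2.1
tcp_pos: [0.5482, 0.0192, 0.1298]
tool_rot: [1.0, -0.017, 0.0, 0.0]
force: [0.6, 0.4, -0.2]
finger_gap: 0.803
gripper_force: 0.0
t2.1 turn [ 0. -0.  0.] shift [ 0.0125 -0.0289 -0.0003] rows>=0.5 F [ 0.6  0.4 -0.2] gap 0.803 0.0
[0.61920564 0.01804771 0.25853296] [-0.68781008  0.71227715  0.10063901 -0.09721283] [280.91771389   0.         319.34557652]
[5.47377424e-01 1.99227044e-02 4.50942128e-04]
t2.1 turn [-0.03 -0.04  0.03] shift [ 0.0079 -0.0222  0.1441] rows>=2.3 F [ 3.9  3.1 -0.3] gap 0.797 0.0
```

View pics/w1.png

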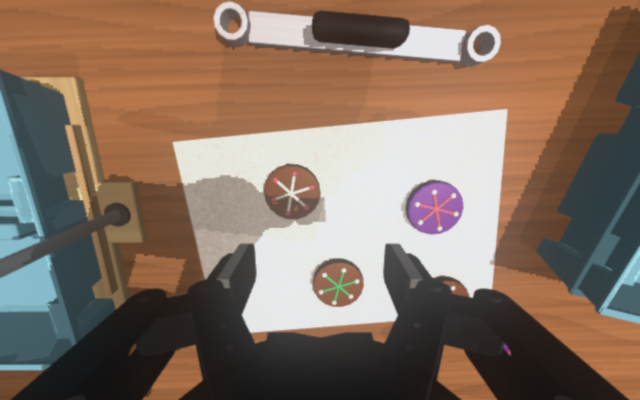

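The wrist view shows the white biscuit at about (291,192), the green at (338,283), the purple decoy at (434,207), and the bar at the top. It matches the top view. I'll move over the white biscuit and descend.

```bash
python3 -m pendant '[[[0,0,0,0,0,0,0.78],[0,0,0,0,0,0,0.78]]]' >/dev/null
python3 -c "
from h import *
s=snap('wrist');print(plane(s,(291,192),.012));print([d for d in discs(s)])
go(.559,.042,.05,-2)"
```

```text
[0.5573376 0.0439954 0.012    ]
[((454, 285), array([ 0.4558, -0.1129]), np.float64(0.0147), np.float64(9.0)), ((336, 282), array([0.4641, 0.0048]), np.float64(0.0224), np.float64(9.0)), ((560, 242), array([ 0.4999, -0.2093]), np.float64(0.0239), np.float64(nan)), ((130, 209), array([0.5465, 0.1932]), np.float64(0.0279), np.float64(17.0)), ((433, 206), array([ 0.54  , -0.0851]), np.float64(0.0254), np.float64(143.0)), ((290, 190), array([0.5595, 0.045 ]), np.float64(0.0249), np.float64(10.0)), ((579, 186), array([ 0.5538, -0.2152]), np.float64(0.0285), np.float64(nan))]
t2.4 turn [ 0.    0.01 -0.  ] shift [ 0.0144 -0.0321  0.1   ] rows>=1.7 F [-0.4 -0.4 -0.4] gap 0.781 0.0
  return _methods._mean(a, axis=axis, dtype=dtype,
  ret = ret.dtype.type(ret / rcount)
```

```bash
python3 -m pendant '[[[0.0144,-0.034,0,0,0,0,0.78],[0,0,0.04,0,0,0,0.78],[0,0,0.04,0,0,0,0.78],[0,0,0.03,0,0,0,0.78],[0,0,0.02,0,0,0,0.78],[0,0,0.0125,0,0,0,0.78],[0,0,0,0,0,0,0.78],[0,0,0,0,0,0,0.78],[0,0,0,0,0,0,0.5],[0,0,0,0,0,0,0.5],[0,0,0,0,0,0,0.5],[0,0,0,0,0,0,0.5],[0,0,0,0,0,0,0.5],[0,0,0,0,0,0,0.5]]]' 30
```

```text
t: 3.8
tcp_pos: [0.5605, 0.0437, 0.0176]
tool_rot: [1.0, -0.017, 0.001, 0.0]
force: [-0.6, -1.8, 6.1]
finger_gap: 0.585
gripper_force: 30.8
```

```bash
python3 -m pendant '[[[0,0,-0.02,0,0,0,0.5],[0,0,-0.05,0,0,0,0.5],[0,0,-0.06,0,0,0,0.5],[0,0,-0.05,0,0,0,0.5],[0,0,0,0,0,0,0.5],[0,0,0,0,0,0,0.5]]]' 30
python3 -c "
from h import *
go(.6054,.2975,.16,-1.9)"
```

```text
t: 4.4
tcp_pos: [0.5603, 0.0443, 0.1616]
tool_rot: [1.0, -0.017, 0.002, 0.0]
force: [-0.2, 0.2, -1.2]
finger_gap: 0.583
gripper_force: 31.4
t4.4 turn [ 0.   -0.03 -0.01] shift [ 0.0459 -0.3182  0.002 ] rows>=5.1 F [-0.2  0.2 -1.2] gap 0.583 31.4
```

```bash
python3 -m pendant '[[[0.046,0,0,0,0,0,0.5],[0,-0.053,0,0,0,0,0.5],[0,-0.053,0,0,0,0,0.5],[0,-0.053,0,0,0,0,0.5],[0,-0.053,0,0,0,0,0.5],[0,-0.053,0,0,0,0,0.5],[0,-0.053,0,0,0,0,0.5],[0,0,0,0,0,0,0.5],[0,0,0,0,0,0,0.5],[0,0,0,0,0,0,0.5]]]' 30
python3 -c "
from h import *
go(.6054,.2975,.032,-1.9)"
```

```text
t: 5.4
tcp_pos: [0.6045, 0.2959, 0.1584]
tool_rot: [1.0, -0.018, -0.002, 0.001]
force: [0.2, -1.1, 0.1]
finger_gap: 0.578
gripper_force: 31.5
t5.4 turn [ 0.01  0.03 -0.02] shift [ 0.001  -0.002   0.1581] rows>=2.5 F [ 0.2 -1.1  0.1] gap 0.578 31.5
```

```bash
python3 -m pendant '[[[0,-0.002,0.05,0,0,0,0.5],[0,0,0.05,0,0,0,0.5],[0,0,0.03,0,0,0,0.5],[0,0,0.018,0,0,0,0.5],[0,0,0.01,0,0,0,0.5],[0,0,0,0,0,0,0.5],[0,0,0,0,0,0,0.5]]]' 30
python3 -c "
from h import *
go(.6054,.2975,.031,-1.9)"
```

```text
t: 6.1
tcp_pos: [0.6066, 0.2986, 0.0349]
tool_rot: [1.0, -0.018, 0.001, -0.0]
force: [-0.1, -0.0, 0.2]
finger_gap: 0.585
gripper_force: 31.5
t6.1 turn [-0.01 -0.02 -0.02] shift [-0.0015  0.0014  0.0049] rows>=0.1 F [-0.1 -0.   0.2] gap 0.585 31.5
```

Lower the rest of the way, release, lift, and check from above.

```bash
python3 -m pendant '[[[0,0,0.004,0,0,0,0.5],[0,0,0,0,0,0,0.5],[0,0,0,0,0,0,0.75],[0,0,0,0,0,0,0.75],[0,0,0,0,0,0,0.75],[0,0,0,0,0,0,0.75],[0,0,-0.01,0,0,0,0.75],[0,0,-0.05,0,0,0,0.75],[0,0,-0.06,0,0,0,0.75],[0,0,-0.05,0,0,0,0.75],[0,0,0,0,0,0,0.75],[0,0,0,0,0,0,0.75]]]' 30
python3 -c "
from h import *
s=snap('wrist','w2.png');P=cloud(s)
H=cv2.cvtColor(s['pixels'],cv2.COLOR_RGB2HSV);L=P-np.array([.5464,.299,0])
k=(abs(L[...,0]-.059)<.04)&(abs(L[...,1])<.05)&(H[...,0]<20)&(H[...,1]>110)&(P[...,2]<.05)
print(k.sum(),P[k].mean(0),P[k].std(0),np.percentile(P[k],[2,98],axis=0))
t=snap('top');print(discs(t))
go(.462,.0015,.15,-2)"
```

```text
t: 7.3
tcp_pos: [0.6062, 0.2989, 0.1687]
tool_rot: [1.0, -0.017, 0.002, -0.001]
force: [0.2, -0.2, -0.9]
finger_gap: 0.75
gripper_force: 0.0
882 [0.60803943 0.29521486 0.02507041] [0.0136016  0.01128496 0.00072107] [[0.58180568 0.27786561 0.02360899]
 [0.62642206 0.31940233 0.02666718]]
[((354, 288), array([ 0.3503, -0.0797]), np.float64(0.0264), np.float64(141.0)), ((391, 282), array([ 0.3645, -0.1809]), np.float64(0.0266), np.float64(141.0)), ((363, 255), array([ 0.4377, -0.1069]), np.float64(0.026), np.float64(12.0)), ((323, 246), array([0.4618, 0.0015]), np.float64(0.0259), np.float64(12.0)), ((356, 218), array([ 0.5389, -0.09  ]), np.float64(0.0254), np.float64(142.0))]
t7.4 turn [ 0.01  0.02 -0.  ] shift [-0.1651  0.3771  0.0195] rows>=6.6 F [-0.2 -0.   0. ] gap 0.75 0.0
```

The white biscuit lies flat, its top 25 mm above the table as expected. Next is the green one, still at (0.462,0.002).

```bash
python3 -m pendant '[[[0,0.05,0,0,0,0,0.78],[0,0.06,0,0,0,0,0.78],[0,0.06,0,0,0,0,0.78],[-0.02,0.057,0,0,0,0,0.78],[-0.03,0.05,0,0,0,0,0.78],[-0.04,0.04,0,0,0,0,0.78],[-0.04,0.04,0.01,0,0,0,0.78],[-0.035,0.02,0.02,0,0,0,0.78],[0,0,0.04,0,0,0,0.78],[0,0,0.04,0,0,0,0.78],[0,0,0,0,0,0,0.78],[0,0,0,0,0,0,0.78],[0,0,0,0,0,0,0.78]]]' 30
python3 -c "
from h import *
go(.462,.0025,.0165,-2)"
```

```text
t: 8.7
tcp_pos: [0.4636, 0.002, 0.0791]
tool_rot: [1.0, -0.017, 0.0, 0.0]
force: [-0.8, 0.3, 0.7]
finger_gap: 0.782
gripper_force: 0.0
t8.7 turn [ 0.   -0.01  0.  ] shift [-0.002  -0.0006  0.0783] rows>=1.3 F [-0.8  0.3  0.7] gap 0.782 0.0
```

```bash
python3 -m pendant '[[[-0.002,0,0.04,0,0,0,0.78],[0,0,0.025,0,0,0,0.78],[0,0,0.0125,0,0,0,0.78],[0,0,0,0,0,0,0.78],[0,0,0,0,0,0,0.5],[0,0,0,0,0,0,0.5],[0,0,0,0,0,0,0.5],[0,0,0,0,0,0,0.5],[0,0,0,0,0,0,0.5],[0,0,-0.02,0,0,0,0.5],[0,0,-0.05,0,0,0,0.5],[0,0,-0.06,0,0,0,0.5],[0,0,-0.05,0,0,0,0.5],[0,0,0,0,0,0,0.5],[0,0,0,0,0,0,0.5]]]' 30
python3 -c "
from h import *
go(.5004,.3005,.16,-1.9)"
```

```text
t: 10.2
tcp_pos: [0.4619, 0.0019, 0.1617]
tool_rot: [1.0, -0.017, 0.002, 0.0]
force: [0.4, -0.1, -0.1]
finger_gap: 0.583
gripper_force: 31.4
t10.2 turn [ 0.01 -0.03 -0.01] shift [ 0.0357 -0.3747  0.0022] rows>=6.0 F [ 0.4 -0.1 -0.1] gap 0.583 31.4
```

```bash
python3 -m pendant '[[[0,-0.04,0,0,0,0,0.5],[0,-0.06,0,0,0,0,0.5],[0,-0.06,0,0,0,0,0.5],[0,-0.06,0,0,0,0,0.5],[0,-0.06,0,0,0,0,0.5],[0,-0.055,0,0,0,0,0.5],[0.016,-0.04,0,0,0,0,0.5],[0.02,0,0,0,0,0,0.5],[0,0,0,0,0,0,0.5],[0,0,0,0,0,0,0.5],[0,0,0,0,0,0,0.5]]]' 30
python3 -c "
from h import *
go(.5004,.3005,.032,-1.9)"
```

```text
t: 11.3
tcp_pos: [0.4991, 0.2996, 0.1593]
tool_rot: [1.0, -0.018, -0.002, 0.001]
force: [-0.9, -0.0, -0.1]
finger_gap: 0.587
gripper_force: 31.9
t11.3 turn [ 0.01  0.03 -0.02] shift [ 0.0016 -0.0012  0.1591] rows>=2.5 F [-0.9 -0.  -0.1] gap 0.587 31.9
```

```bash
python3 -m pendant '[[[0.001,-0.001,0.05,0,0,0,0.5],[0,0,0.05,0,0,0,0.5],[0,0,0.03,0,0,0,0.5],[0,0,0.018,0,0,0,0.5],[0,0,0.012,0,0,0,0.5],[0,0,0.002,0,0,0,0.5],[0,0,0,0,0,0,0.5],[0,0,0,0,0,0,0.5]]]' 30
python3 -m pendant '[[[0,0,0,0,0,0,0.72],[0,0,0,0,0,0,0.72],[0,0,0,0,0,0,0.72],[0,0,0,0,0,0,0.72],[0,0,-0.01,0,0,0,0.72],[0,0,-0.05,0,0,0,0.72],[0,0,-0.06,0,0,0,0.72],[0,0,-0.06,0,0,0,0.72],[0,0,-0.06,0,0,0,0.8],[0,0,0,0,0,0,0.8],[0,0,0,0,0,0,0.8]]]' 30
python3 -c "
from h import *
s=snap('wrist');P=cloud(s);cv2.imwrite('pics/w3.png',s['pixels'][:,:,::-1])
H=cv2.cvtColor(s['pixels'],cv2.COLOR_RGB2HSV);L=P-np.array([.5464,.299,0])
for c in(.059,-.046):
  k=(abs(L[...,0]-c)<.035)&(abs(L[...,1])<.05)&(H[...,0]<20)&(H[...,1]>110)&(P[...,2]<.05)
  print(k.sum(),P[k].mean(0),P[k].std(0),np.percentile(P[k],[2,98],axis=0))
p,y=trays(snap('top'),.062,.08,(.35,.75,.15,.45));print(rect(p[:,:2]))
go(.5677,-.295,.2,73)"
```

```text
t: 12.1
tcp_pos: [0.5024, 0.3019, 0.032]
tool_rot: [1.0, -0.018, 0.001, -0.001]
force: [-1.0, -0.2, -0.2]
finger_gap: 0.586
gripper_force: 34.3
t: 13.2
tcp_pos: [0.502, 0.3018, 0.2249]
tool_rot: [1.0, -0.017, 0.002, -0.001]
force: [0.2, -0.3, 0.1]
finger_gap: 0.797
gripper_force: 0.0
651 [0.61104241 0.30043413 0.02522777] [0.00961347 0.01375113 0.00080391] [[0.58977297 0.2782489  0.02361528]
 [0.62560421 0.32202313 0.02688963]]
603 [0.50201166 0.30309945 0.0251378 ] [0.01266383 0.01252484 0.00073723] [[0.48110829 0.28231496 0.02371051]
 [0.52276073 0.32400594 0.02664556]]
(array([0.54630737, 0.29899606]), array([0.16513426, 0.23444209]), np.float32(178.16443))
t13.3 turn [-1.000e-02  2.000e-02 -1.091e+01] shift [-0.688   0.2982  0.0274] rows>=12.0 F [-1.5 -0.3 -0.1] gap 0.8 0.0
```

View pics/w3.png

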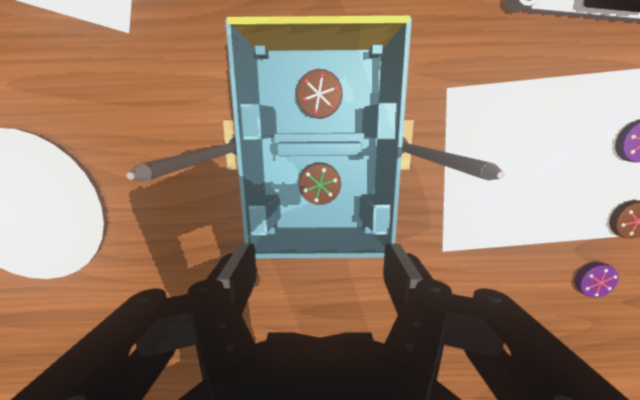

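The white biscuit (319,93) and the green one (320,184) lie flat, one in each compartment of tray A. Next I'll go to tray B, rising first.

```bash
python3 -m pendant '[[[0,0,-0.045,0,0,0,0.6],[0,0,-0.045,0,0,0,0.6],[0,0,0,0,0,-0.99,0.6],[0,0,0,0,0,-0.99,0.6],[0,0,0,0,0,-0.99,0.6],[0,0,0,0,0,-0.99,0.6],[0,0,0,0,0,-0.99,0.6],[0,0,0,0,0,-0.99,0.6],[0,0,0,0,0,-0.99,0.6],[0,0,0,0,0,-0.99,0.6],[0,0,0,0,0,-0.99,0.6],[0,0,0,0,0,-0.99,0.6],[0,0,0,0,0,-0.99,0.6]]]' 30
python3 -m pendant '[[[-0.049,0.0213,0,0,0,0,0.6],[-0.049,0.0213,0,0,0,0,0.6],[-0.049,0.0213,0,0,0,0,0.6],[-0.049,0.0213,0,0,0,0,0.6],[-0.049,0.0213,0,0,0,0,0.6],[-0.049,0.0213,0,0,0,0,0.6],[-0.049,0.0213,0,0,0,0,0.6],[-0.049,0.0213,0,0,0,0,0.6],[-0.049,0.0213,0,0,0,0,0.6],[-0.049,0.0213,0,0,0,0,0.6],[-0.049,0.0213,0,0,0,0,0.6],[-0.049,0.0213,0,0,0,0,0.6],[-0.049,0.0213,0,0,0,0,0.6],[-0.049,0.0213,0,0,0,0,0.6],[0,0,0,0,0,0,0.6],[0,0,0,0,0,0,0.6],[0,0,0,0,0,0,0.6]]]' 30
python3 -c "
from h import *
s=snap('wrist','w4.png');P=cloud(s)
L=P-np.array([.5677,-.295,0])
p,y=trays(s,.075,.1,(.35,.75,-.5,-.15));print('rim',len(p),rect(p[:,:2]),y.mean(0))
k=(np.hypot(L[...,0],L[...,1])<.06)&(abs(P[...,2]-.068)<.006);print('rail',k.sum(),rect(P[k][:,:2]),P[k].mean(0))
go(.5677,-.295,.12,73)"
```

```text
t: 14.6
tcp_pos: [0.5005, 0.3011, 0.2922]
tool_rot: [0.803, 0.596, -0.003, -0.001]
force: [-0.7, 0.8, -0.5]
finger_gap: 0.6
gripper_force: 0.0
t: 16.3
tcp_pos: [0.5671, -0.2917, 0.2931]
tool_rot: [0.804, 0.594, -0.0, -0.002]
force: [-0.6, -0.2, -0.2]
finger_gap: 0.6
gripper_force: 0.0
rim 3478 (array([ 0.56365881, -0.29076202]), array([0.16300652, 0.22704146]), np.float32(163.32578)) [nan nan nan]
rail 799 (array([ 0.5663974 , -0.30041928]), array([0.03024838, 0.10638789]), np.float32(84.54558)) [ 0.56774281 -0.29432609  0.06793173]
t16.4 turn [-0.02 -0.01 -0.01] shift [-0.0041  0.0017  0.2172] rows>=3.5 F [ 0.4  0.4 -0.2] gap 0.599 0.0<string>:5: RuntimeWarning: Mean of empty slice.
  ret = um.true_divide(
```

View pics/w4.png

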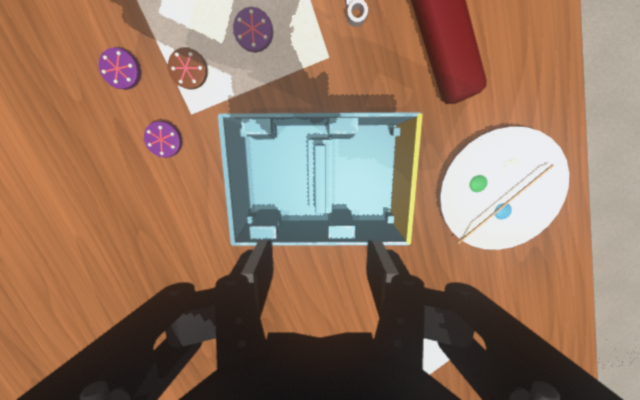

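The wrist view shows tray B with its rail upright at about (320,177) and its yellow end to the right at (413,180). I'll descend onto the rail.

```bash
python3 -m pendant '[[[-0.004,0.0017,0.06,0,0,0,0.5],[0,0,0.06,0,0,0,0.5],[0,0,0.06,0,0,0,0.5],[0,0,0.05,0,0,0,0.5],[0,0,0.03,0,0,0,0.5],[0,0,0.018,0,0,0,0.5],[0,0,0.003,0,0,0,0.5],[0,0,0,0,0,0,0.5],[0,0,0,0,0,0,0.5]]]' 60
python3 -c "
from h import *
go(.5677,-.295,.067,73)"
```

```text
t: 17.25
tcp_pos: [0.5694, -0.2971, 0.0719]
tool_rot: [0.804, 0.594, 0.0, 0.002]
force: [-0.7, 0.7, -0.1]
finger_gap: 0.499
gripper_force: 0.0
t17.2 turn [ 0.03  0.01 -0.02] shift [ 0.0019 -0.0028  0.0062] rows>=0.1 F [-0.7  0.7 -0.1] gap 0.499 0.0
```

```bash
python3 -m pendant '[[[0,-0.001,0.004,0,0,0,0.5],[0,0,0,0,0,0,0.5],[0,0,0,0,0,0,0.1],[0,0,0,0,0,0,0.1],[0,0,0,0,0,0,0.1],[0,0,0,0,0,0,0.1],[0,0,0,0,0,0,0.1],[0,0,0,0,0,0,0.1],[0,0,0,0,0,0,0.1],[0,0,0,0,0,0,0.1]]]' 60
```

```text
t: 18.25
tcp_pos: [0.5675, -0.2966, 0.0674]
tool_rot: [0.804, 0.594, -0.0, 0.0]
force: [-3.0, 0.4, 5.5]
finger_gap: 0.146
gripper_force: 60.5
```

```bash
python3 -m pendant '[[[0,0,-0.015,0,0,0,0.1],[0,0,-0.02,0,0,0,0.1],[0,0,-0.03,0,0,0,0.1],[0,0,-0.04,0,0,0,0.1],[0,0,-0.04,0,0,0,0.1],[0,0,-0.04,0,0,0,0.1],[0,0,-0.04,0,0,0,0.1],[0,0,-0.04,0,0,0,0.1],[0,0,-0.03,0,0,0,0.1],[0,0,0,0,0,0,0.1],[0,0,0,0,0,0,0.1],[0,0,0,0,0,0,0.1]]]' 60
python3 -c "
from h import *
s=snap('wrist','w5.png');snap('scene','s5.png')
go(.5463,.2985,.30,268)
t=snap('top')
p,y=trays(t,.045,.075,(.35,.75,-.5,-.15));print('c',len(p),rect(p[:,:2]),y.mean(0))"
```

```text
t: 19.45
tcp_pos: [0.5664, -0.2956, 0.301]
tool_rot: [0.805, 0.594, -0.001, -0.002]
force: [0.5, 0.7, -2.8]
finger_gap: 0.142
gripper_force: 59.6
t19.6 turn [-2.000e-02  4.000e-02  2.398e+01] shift [-0.7415  0.0513  0.001 ] rows>=11.9 F [ 0.1  0.2 -3.3] gap 0.144 59.6
c 573 (array([ 0.56814606, -0.29500879]), array([0.16443459, 0.23517892]), np.float32(163.35088)) [ 0.69186759 -0.27763409  0.05746945]
```

View pics/s5.png

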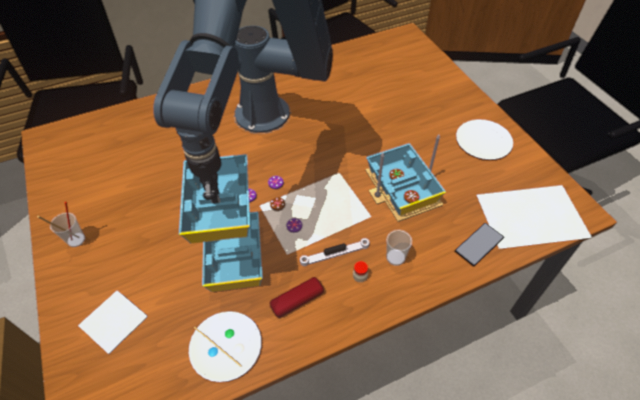

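The scene view shows tray B lifted alone on the rail and tray C left standing. I'll make the half turn (195°), then carry the tray over.

```bash
python3 -m pendant '[[[0,0,0,0,0,-0.5,0.1],[0,0,0,0,0,-0.98,0.1],[0,0,0,0,0,-0.98,0.1],[0,0,0,0,0,-0.98,0.1],[0,0,0,0,0,-0.98,0.1],[0,0,0,0,0,-0.98,0.1],[0,0,0,0,0,-0.98,0.1],[0,0,0,0,0,-0.98,0.1],[0,0,0,0,0,-0.98,0.1],[0,0,0,0,0,-0.98,0.1],[0,0,0,0,0,-0.98,0.1],[0,0,0,0,0,-0.98,0.1],[0,0,0,0,0,-0.98,0.1],[0,0,0,0,0,-0.98,0.1],[0,0,0,0,0,-0.98,0.1],[0,0,0,0,0,-0.98,0.1],[0,0,0,0,0,-0.98,0.1],[0,0,0,0,0,-0.98,0.1],[0,0,0,0,0,-0.98,0.1],[0,0,0,0,0,-0.98,0.1]]]' 60
python3 -m pendant '[[[0,0,0,0,0,-0.98,0.1],[0,0,0,0,0,-0.98,0.1],[0,0,0,0,0,-0.98,0.1],[0,0,0,0,0,-0.98,0.1],[0,0,0,0,0,-0.98,0.1],[0,0,0,0,0,-0.98,0.1],[0,0,0,0,0,-0.98,0.1],[0,0,0,0,0,-0.98,0.1],[0,0,0,0,0,-0.98,0.1],[0,0,0,0,0,-0.44,0.1],[0,0,0,0,0,0,0.1],[0,0,0,0,0,0,0.1]]]' 60
python3 -c "
from h import *
print(monitor.sense()['q'].round(2))
go(.5463,.2985,.30,268)"
```

```text
t: 21.6
tcp_pos: [0.5672, -0.2962, 0.3016]
tool_rot: [-0.213, 0.977, 0.001, -0.001]
force: [-0.1, 0.9, -2.2]
finger_gap: 0.142
gripper_force: 59.5
t: 22.8
tcp_pos: [0.6233, -0.1028, 0.2568]
tool_rot: [-0.543, 0.829, -0.087, -0.102]
force: [1.0, -0.5, -1.8]
finger_gap: 0.149
gripper_force: 59.6
[-0.22  0.55  1.38 -0.28  1.24 -2.85]
t22.8 turn [ 0.13 -2.25 -3.12] shift [-0.498   0.1137 -0.0539] rows>=8.2 F [ 1.  -0.5 -1.8] gap 0.149 59.6
```

The wrist joint reached its limit because the turn came before the carry. Nothing was touched. I'll carry the tray towards +y first, then straighten it.

```bash
python3 -m pendant '[[[0,0,0,0,0,0,0.1],[0,0,0,0,0,0,0.1]]]' 60; python3 -c "
from h import *
s=monitor.sense();T=R.from_quat(s['tool_rot']);print(s['q'].round(2))
d=T.inv().apply(np.array([.6,.1,.31])-s['tcp_pos'])/.8;print(d.round(4),np.linalg.norm(d)*16)"
```

```text
t: 23.0
tcp_pos: [0.6233, -0.1037, 0.2575]
tool_rot: [-0.542, 0.83, -0.087, -0.101]
force: [-0.6, 0.4, -1.9]
finger_gap: 0.144
gripper_force: 59.6
[-0.22  0.55  1.38 -0.28  1.24 -2.85]
[-0.1959  0.1255 -0.126 ] 4.233428557464874
```

```bash
python3 -m pendant '[[[-0.0245,0.0157,-0.0158,0,0,0,0.1],[-0.0245,0.0157,-0.0158,0,0,0,0.1],[-0.0245,0.0157,-0.0158,0,0,0,0.1],[-0.0245,0.0157,-0.0158,0,0,0,0.1],[-0.0245,0.0157,-0.0158,0,0,0,0.1],[-0.0245,0.0157,-0.0158,0,0,0,0.1],[-0.0245,0.0157,-0.0158,0,0,0,0.1],[-0.0245,0.0157,-0.0158,0,0,0,0.1],[0,0,0,0,0,0,0.1],[0,0,0,0,0,0,0.1]]]' 60; python3 -c "
from h import *
print(monitor.sense()['q'].round(2))
go(.5463,.2985,.31,250)"
```

```text
t: 24.0
tcp_pos: [0.5997, 0.1013, 0.3103]
tool_rot: [-0.543, 0.829, -0.087, -0.101]
force: [-0.9, -0.4, -2.1]
finger_gap: 0.146
gripper_force: 59.6
[ 0.1   0.5   1.32 -0.25  1.43 -2.58]
t24.0 turn [-0.23 -2.22 -0.51] shift [-0.2088  0.147   0.0004] rows>=4.1 F [-0.9 -0.4 -2.1] gap 0.146 59.6
```

```bash
python3 -m pendant '[[[0,0,0,-0.06,-0.555,-0.128,0.1],[0,0,0,-0.06,-0.555,-0.128,0.1],[0,0,0,-0.06,-0.555,-0.128,0.1],[0,0,0,-0.06,-0.555,-0.128,0.1],[-0.042,0.0294,0,0,0,0,0.1],[-0.042,0.0294,0,0,0,0,0.1],[-0.042,0.0294,0,0,0,0,0.1],[-0.042,0.0294,0,0,0,0,0.1],[-0.042,0.0294,0,0,0,0,0.1],[0,0,0,0,0,-0.87,0.1],[0,0,0,0,0,-0.87,0.1],[0,0,0,0,0,-0.87,0.1],[0,0,0,0,0,0,0.1],[0,0,0,0,0,0,0.1],[0,0,0,0,0,0,0.1]]]' 60; python3 -c "
from h import *
print(monitor.sense()['q'].round(2))
go(.5463,.2985,.31,268)
s=snap('wrist','w6.png');snap('top','t6.png');P=cloud(s)
p,y=trays(s,.29,.36,(.35,.75,.1,.5));print('b',len(p),rect(p[:,:2]),y.mean(0) if len(y) else 0)
s=snap('top');p,y=trays(s,.29,.36,(.35,.75,.1,.5));print('b',len(p),rect(p[:,:2]),y.mean(0) if len(y) else 0,np.percentile(p[:,2],[5,50,95]))"
```

```text
t: 25.5
tcp_pos: [0.5466, 0.299, 0.3099]
tool_rot: [-0.693, 0.721, 0.001, -0.001]
force: [-0.9, -0.8, -3.2]
finger_gap: 0.145
gripper_force: 59.5
[ 0.32  0.46  1.36  0.    1.32 -2.78]
t25.5 turn [ 0.03  0.   -0.03] shift [ 0.0006  0.0004 -0.0001] rows>=0.0 F [-0.9 -0.8 -3.2] gap 0.145 59.5
b 54654 (array([0.54696259, 0.2868396 ]), array([0.14322366, 0.23707912]), np.float32(177.75023)) [0.43370145 0.26752904 0.32717274]
b 2398 (array([0.54756006, 0.29455093]), array([0.16540678, 0.23510071]), np.float32(177.99788)) [0.43391128 0.27506428 0.32116656] [0.29137894 0.31754704 0.32849431]
```

View pics/t6.png

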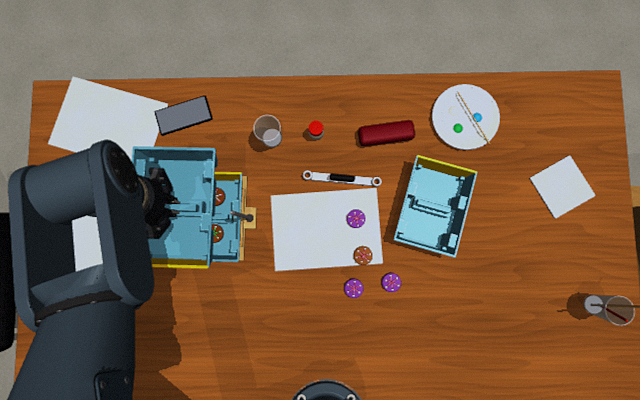

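The top view shows tray B over the carrier with its yellow end towards the robot, a half turn from tray A. The bar has been knocked and is now at about (342,178). I'll nudge the tray 3 mm in y and lower it.

```bash
python3 -m pendant '[[[-0.0038,0.0012,0,0,0,0,0.1],[0,0,0.04,0,0,0,0.1],[0,0,0.04,0,0,0,0.1],[0,0,0.04,0,0,0,0.1],[0,0,0.04,0,0,0,0.1],[0,0,0.03,0,0,0,0.1],[0,0,0.02,0,0,0,0.1],[0,0,0,0,0,0,0.1],[0,0,0,0,0,0,0.1],[0,0,0,0,0,0,0.1]]]' 60; python3 -c "
from h import *
go(.5455,.3015,.107,268)
s=snap('top','t7.png');p,y=trays(s,.11,.2,(.35,.75,.1,.5));print('b',len(p),rect(p[:,:2]),y.mean(0) if len(y) else 0)"
```

```text
t: 26.65
tcp_pos: [0.546, 0.3036, 0.1434]
tool_rot: [-0.694, 0.72, 0.001, 0.0]
force: [0.9, -0.8, -1.3]
finger_gap: 0.145
gripper_force: 59.5
t26.6 turn [ 0.    0.01 -0.01] shift [0.0026 0.0005 0.0455] rows>=0.7 F [ 0.9 -0.8 -1.3] gap 0.145 59.5
b 1617 (array([0.54869397, 0.28082083]), array([0.16031979, 0.25592204]), np.float32(7.7018223)) [0.43721146 0.2771142  0.15533165]
```

```bash
python3 -m pendant '[[[0.0024,0,0.01,0,0,0,0.1],[0,0,0.01,0,0,0,0.1],[0,0,0.01,0,0,0,0.1],[0,0,0.007,0,0,0,0.1],[0,0,0.005,0,0,0,0.1],[0,0,0,0,0,0,0.1],[0,0,0,0,0,0,0.1]]]' 60; python3 -c "
from h import *
go(.5455,.3015,.105,268)
s=snap('scene');cv2.imwrite('pics/s7.png',cv2.resize(s['pixels'][110:240,330:480,::-1],(600,520),interpolation=cv2.INTER_CUBIC))"
```

```text
t: 27.4
tcp_pos: [0.5448, 0.3012, 0.1083]
tool_rot: [-0.694, 0.72, 0.001, -0.001]
force: [-0.0, -0.3, -1.5]
finger_gap: 0.149
gripper_force: 59.6
t27.4 turn [ 0.02  0.   -0.01] shift [-0.0004 -0.0008  0.0041] rows>=0.1 F [-0.  -0.3 -1.5] gap 0.149 59.6
```

View pics/s7.png

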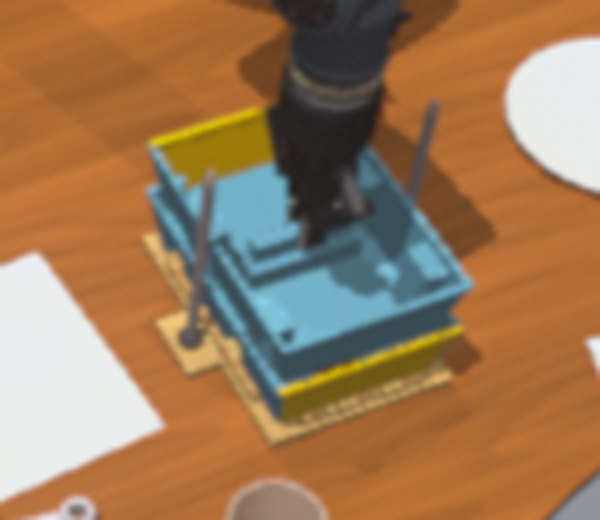

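Tray B sits squarely between the rods, yellow end opposite to A's, just above its seat. I'll lower it the last few millimetres.

```bash
python3 -m pendant '[[[0,0,0.004,0,0,0,0.1],[0,0,0.002,0,0,0,0.1],[0,0,0,0,0,0,0.1],[0,0,0,0,0,0,0.1]]]' 60
```

```text
t: 27.85
tcp_pos: [0.5453, 0.3014, 0.1054]
tool_rot: [-0.694, 0.72, 0.001, 0.0]
force: [-1.1, -0.6, 7.0]
finger_gap: 0.146
gripper_force: 60.6
```

```bash
python3 -m pendant '[[[0,0,-0.002,0,0,0,0.2],[0,0,0,0,0,0,0.4],[0,0,0,0,0,0,0.4],[0,0,0,0,0,0,0.4],[0,0,0,0,0,0,0.4],[0,0,-0.02,0,0,0,0.4],[0,0,-0.05,0,0,0,0.4],[0,0,-0.06,0,0,0,0.4],[0,0,-0.06,0,0,0,0.4],[0,0,-0.04,0,0,0,0.4],[0,0,0,0,0,0,0.4],[0,0,0,0,0,0,0.4]]]' 60; python3 -c "
from h import *
go(.5455,.3015,.29,268)
s=snap('wrist','w8.png')
p,y=trays(s,.112,.14,(.35,.75,.1,.5));print('b',len(p),rect(p[:,:2]),np.percentile(p[:,2],[5,50,95]))
s=snap('top');p,y=trays(s,.112,.14,(.35,.75,.1,.5));print('b',len(p),rect(p[:,:2]),y.mean(0) if len(y) else 0)
print(discs(s))"
```

```text
t: 29.05
tcp_pos: [0.5453, 0.3011, 0.2898]
tool_rot: [-0.694, 0.72, 0.001, -0.0]
force: [-1.2, -0.5, 0.1]
finger_gap: 0.4
gripper_force: 0.0
t29.1 turn [ 0.01  0.01 -0.01] shift [-0.0005 -0.0003 -0.0002] rows>=0.0 F [-1.2 -0.5  0.1] gap 0.4 0.0
b 4563 (array([0.54929974, 0.29983707]), array([0.16371954, 0.2283018 ]), np.float32(177.7963)) [0.11310875 0.11691825 0.12312841]
b 990 (array([0.54586749, 0.29667966]), array([0.16616409, 0.23376599]), np.float32(178.07176)) [0.43196659 0.2988125  0.12184742]
[((354, 288), array([ 0.3495, -0.0798]), np.float64(0.0263), np.float64(141.0)), ((391, 282), array([ 0.3646, -0.1814]), np.float64(0.0269), np.float64(141.0)), ((363, 255), array([ 0.4378, -0.107 ]), np.float64(0.026), np.float64(12.0)), ((356, 218), array([ 0.5387, -0.0894]), np.float64(0.0254), np.float64(141.0))]
```

View pics/w8.png

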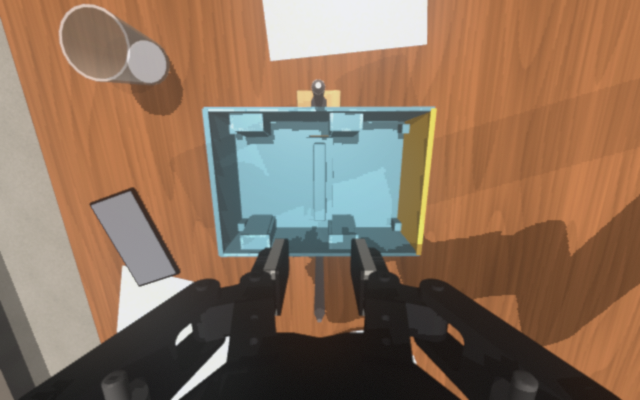

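Tray B is seated level: rim at 122 mm, centre within 2 mm. Next is the pink biscuit at (0.438,-0.107).

```bash
python3 -m pendant '[[[0,0,0,0,0,0.94,0.78],[0,0,0,0,0,0.94,0.78],[0,0,0,0,0,0.94,0.78],[0,0,0,0,0,0.94,0.78],[0,0,0,0,0,0.94,0.78],[0,0,0,0,0,0.94,0.78],[0,0,0,0,0,0.94,0.78],[0,0,0,0,0,0.94,0.78],[0,0,0,0,0,0.94,0.78],[0,0,0,0,0,0.94,0.78],[0,0,0,0,0,0.94,0.78],[0,0,0,0,0,0.94,0.78],[0,0,0,0,0,0.94,0.78],[0,0,0,0,0,0.94,0.78],[0,0,0,0,0,0,0.78]]]' 30; python3 -c "
from h import *
go(.4380,-.1065,.1,178)"
```

```text
t: 30.65
tcp_pos: [0.5443, 0.3007, 0.2868]
tool_rot: [0.022, 1.0, -0.001, -0.004]
force: [-0.3, -0.9, 0.4]
finger_gap: 0.778
gripper_force: 0.0
t30.6 turn [-0.01 -0.06 -0.08] shift [ 0.1151 -0.5133  0.2335] rows>=9.2 F [-0.3 -0.9  0.4] gap 0.778 0.0
```

```bash
python3 -m pendant '[[[0.0105,-0.0467,0,0,0,-0.08,0.78],[0.0105,-0.0467,0,0,0,0,0.78],[0.0105,-0.0467,0,0,0,0,0.78],[0.0105,-0.0467,0,0,0,0,0.78],[0.0105,-0.0467,0,0,0,0,0.78],[0.0105,-0.0467,0,0,0,0,0.78],[0.0105,-0.0467,0.02,0,0,0,0.78],[0.0105,-0.0467,0.02,0,0,0,0.78],[0.0105,-0.0467,0.02,0,0,0,0.78],[0.0105,-0.0467,0.03,0,0,0,0.78],[0.0105,-0.0467,0.03,0,0,0,0.78],[0,0,0.05,0,0,0,0.78],[0,0,0.05,0,0,0,0.78],[0,0,0.0135,0,0,0,0.78],[0,0,0,0,0,0,0.78],[0,0,0,0,0,0,0.78],[0,0,0,0,0,0,0.78]]]' 30; python3 -c "
from h import *
go(.4380,-.1065,.0155,178);s=snap('top')
print(discs(s)); s=snap('wrist','w9.png');print(discs(s))"
```

```text
t: 32.35
tcp_pos: [0.4389, -0.1064, 0.1039]
tool_rot: [0.017, 1.0, -0.001, 0.0]
force: [0.7, 0.0, 0.1]
finger_gap: 0.781
gripper_force: 0.0
t32.4 turn [-0.01  0.    0.01] shift [ 0.0012 -0.0002  0.1105] rows>=1.8 F [0.7 0.  0.1] gap 0.781 0.0
[((356, 218), array([ 0.5386, -0.0892]), np.float64(0.0254), np.float64(141.0))]
[((636, 324), array([0.5603, 0.1866]), np.float64(0.0096), np.float64(17.0)), ((343, 308), array([ 0.5347, -0.0865]), np.float64(0.0216), np.float64(143.0)), ((203, 261), array([ 0.4819, -0.2082]), np.float64(0.0125), np.float64(nan)), ((321, 205), array([ 0.4352, -0.1035]), np.float64(0.0243), np.float64(10.0)), ((220, 116), array([ 0.3629, -0.1776]), np.float64(0.0287), np.float64(146.0)), ((354, 91), array([ 0.3483, -0.0769]), np.float64(0.0291), np.float64(145.0))]
  return _methods._mean(a, axis=axis, dtype=dtype,
  ret = ret.dtype.type(ret / rcount)
```

```bash
python3 -m pendant '[[[0.002,0,0.05,0,0,0,0.78],[0,0,0.03,0,0,0,0.78],[0,0,0.02,0,0,0,0.78],[0,0,0.009,0,0,0,0.78],[0,0,0,0,0,0,0.78],[0,0,0,0,0,0,0.5],[0,0,0,0,0,0,0.5],[0,0,0,0,0,0,0.5],[0,0,0,0,0,0,0.5],[0,0,0,0,0,0,0.5],[0,0,-0.02,0,0,0,0.5],[0,0,-0.05,0,0,0,0.5],[0,0,-0.06,0,0,0,0.5],[0,0,-0.06,0,0,0,0.5],[0,0,-0.06,0,0,0,0.5],[0,0,-0.03,0,0,0,0.5],[0,0,0,0,0,0,0.5],[0,0,0,0,0,0,0.5]]]' 30
python3 -c "
from h import *
go(.487,.300,.23,178)"
```

```text
t: 34.25
tcp_pos: [0.4362, -0.106, 0.2397]
tool_rot: [0.017, 1.0, -0.0, -0.001]
force: [0.3, -0.3, -0.7]
finger_gap: 0.587
gripper_force: 31.5
t34.2 turn [-0.   -0.01  0.  ] shift [-0.0457  0.5094  0.0121] rows>=8.2 F [ 0.3 -0.3 -0.7] gap 0.587 31.5
```

```bash
python3 -m pendant '[[[0,0.04,0,0,0,0,0.5],[0,0.057,0,0,0,0,0.5],[0,0.057,0,0,0,0,0.5],[0,0.057,0,0,0,0,0.5],[0,0.057,0,0,0,0,0.5],[0,0.057,0,0,0,0,0.5],[0,0.057,0,0,0,0,0.5],[-0.0157,0.0474,0,0,0,0,0.5],[-0.015,0.04,0,0,0,0,0.5],[-0.015,0.04,0.01,0,0,0,0.5],[0,0,0.04,0,0,0,0.5],[0,0,0.05,0,0,0,0.5],[0,0,0,0,0,0,0.5],[0,0,0,0,0,0,0.5],[0,0,0,0,0,0,0.5]]]' 30
python3 -c "
from h import *
go(.487,.300,.0845,178)"
```

```text
t: 35.75
tcp_pos: [0.4878, 0.2999, 0.1603]
tool_rot: [0.018, 1.0, 0.001, -0.001]
force: [0.4, 1.1, 0.3]
finger_gap: 0.586
gripper_force: 31.6
t35.8 turn [ 0.01 -0.01 -0.  ] shift [0.001  0.0001 0.0947] rows>=1.5 F [0.4 1.1 0.3] gap 0.586 31.6
```

```bash
python3 -m pendant '[[[0.001,0,0.04,0,0,0,0.5],[0,0,0.03,0,0,0,0.5],[0,0,0.016,0,0,0,0.5],[0,0,0.008,0,0,0,0.5],[0,0,0,0,0,0,0.5],[0,0,0,0,0,0,0.5],[0,0,0,0,0,0,0.5]]]' 30
```

```text
t: 36.45
tcp_pos: [0.4869, 0.3002, 0.0854]
tool_rot: [0.017, 1.0, 0.001, -0.0]
force: [0.5, -0.0, 0.2]
finger_gap: 0.585
gripper_force: 31.6
```

```bash
python3 -m pendant '[[[0,0,0.0015,0,0,0,0.5],[0,0,0,0,0,0,0.5],[0,0,0,0,0,0,0.75],[0,0,0,0,0,0,0.75],[0,0,0,0,0,0,0.75],[0,0,0,0,0,0,0.75],[0,0,-0.01,0,0,0,0.75],[0,0,-0.05,0,0,0,0.75],[0,0,-0.06,0,0,0,0.75],[0,0,-0.06,0,0,0,0.75],[0,0,-0.06,0,0,0,0.75],[0,0,0,0,0,0,0.75],[0,0,0,0,0,0,0.75]]]' 30
python3 -c "
from h import *
s=snap('top');P=cloud(s);H=cv2.cvtColor(s['pixels'],cv2.COLOR_RGB2HSV)
s2=snap('wrist')
for q in(s,s2):
  P=cloud(q);H=cv2.cvtColor(q['pixels'],cv2.COLOR_RGB2HSV);L=P-np.array([.546,.2985,0])
  k=(abs(L[...,0]+.059)<.04)&(abs(L[...,1])<.05)&(H[...,0]<20)&(H[...,1]>110)&(P[...,2]<.1)&(P[...,2]>.06)
  print(k.sum(),P[k].mean(0),P[k].std(0),np.percentile(P[k],[2,98],axis=0))
p,y=trays(s,.112,.14,(.35,.75,.1,.5));print('b',rect(p[:,:2]))
p,y=trays(s,.05,.075,(.35,.75,-.5,-.15));print('c',rect(p[:,:2]),y.mean(0))
go(.568,-.295,.3,73)"
```

```text
t: 37.75
tcp_pos: [0.4869, 0.3, 0.2769]
tool_rot: [0.017, 1.0, 0.001, 0.0]
force: [-0.2, 0.6, -0.4]
finger_gap: 0.75
gripper_force: 0.0
202 [0.48616276 0.29474384 0.0768219 ] [0.01325886 0.01189852 0.00179077] [[0.46426249 0.27460493 0.07331728]
 [0.5081027  0.31422672 0.08035906]]
916 [0.48493496 0.30105758 0.07716247] [0.01234623 0.01197536 0.00070862] [[0.46416749 0.27964535 0.07578161]
 [0.50688472 0.32197055 0.07869572]]
b (array([0.54620703, 0.30402783]), array([0.18080899, 0.23434502]), np.float32(178.08708))
c (array([ 0.56803113, -0.29516278]), array([0.1648336 , 0.23494157]), np.float32(163.22604)) [ 0.67630091 -0.32926403  0.05860279]
t37.9 turn [-0.04 -0.03 15.27] shift [-0.6803  0.3158 -0.0325] rows>=12.0 F [ 0.4  0.  -0.7] gap 0.75 0.0
```

Pink lies flat, its top at 77 mm as expected. Now tray C.

```bash
python3 -m pendant '[[[0,0,-0.032,0,0,0.9,0.5],[0,0,0,0,0,0.958,0.5],[0,0,0,0,0,0.958,0.5],[0,0,0,0,0,0.958,0.5],[0,0,0,0,0,0.958,0.5],[0,0,0,0,0,0.958,0.5],[0,0,0,0,0,0.958,0.5],[0,0,0,0,0,0.958,0.5],[0,0,0,0,0,0.958,0.5],[0,0,0,0,0,0.958,0.5],[0,0,0,0,0,0.958,0.5],[0,0,0,0,0,0.958,0.5],[0,0,0,0,0,0.958,0.5],[0,0,0,0,0,0.958,0.5],[0,0,0,0,0,0.958,0.5],[0,0,0,0,0,0.958,0.5],[0,0,0,0,0,0,0.5]]]' 60
python3 -m pendant '[[[-0.0454,0.021,0,0,0,0,0.5],[-0.0454,0.021,0,0,0,0,0.5],[-0.0454,0.021,0,0,0,0,0.5],[-0.0454,0.021,0,0,0,0,0.5],[-0.0454,0.021,0,0,0,0,0.5],[-0.0454,0.021,0,0,0,0,0.5],[-0.0454,0.021,0,0,0,0,0.5],[-0.0454,0.021,0,0,0,0,0.5],[-0.0454,0.021,0,0,0,0,0.5],[-0.0454,0.021,0,0,0,0,0.5],[-0.0454,0.021,0,0,0,0,0.5],[-0.0454,0.021,0,0,0,0,0.5],[-0.0454,0.021,0,0,0,0,0.5],[-0.0454,0.021,0.02,0,0,0,0.5],[-0.0454,0.021,0.02,0,0,0,0.5],[0,0,0,0,0,0,0.5],[0,0,0,0,0,0,0.5],[0,0,0,0,0,0,0.5]]]' 60
python3 -c "
from h import *
s=snap('wrist');P=cloud(s);L=P-np.array([.568,-.295,0])
k=(np.hypot(L[...,0],L[...,1])<.05)&(abs(P[...,2]-.044)<.005);print('rail',k.sum(),P[k].mean(0))
go(.568,-.295,.043,73.1)"
```

```text
t: 39.55
tcp_pos: [0.4856, 0.2993, 0.2983]
tool_rot: [0.804, 0.595, -0.003, -0.002]
force: [-0.0, 0.1, -0.6]
finger_gap: 0.496
gripper_force: 0.0
t: 41.35
tcp_pos: [0.5681, -0.2937, 0.2674]
tool_rot: [0.803, 0.596, -0.001, -0.002]
force: [-0.2, -0.2, 0.4]
finger_gap: 0.499
gripper_force: 0.0
rail 759 [ 0.56795032 -0.29014336  0.04385793]
t41.4 turn [-0.03 -0.    0.  ] shift [-1.900e-03  1.000e-04  2.812e-01] rows>=4.5 F [0.4 0.3 0.1] gap 0.5 0.0
```

```bash
python3 -m pendant '[[[-0.0008,0,0.06,0,0,0,0.5],[0,0,0.06,0,0,0,0.5],[0,0,0.06,0,0,0,0.5],[0,0,0.05,0,0,0,0.5],[0,0,0.03,0,0,0,0.5],[0,0,0.017,0,0,0,0.5],[0,0,0.002,0,0,0,0.5],[0,0,0,0,0,0,0.5],[0,0,0,0,0,0,0.5],[0,0,0,0,0,0,0.5]]]' 60
python3 -c "
from h import *
go(.568,-.294,.043,73.1)"
```

```text
t: 42.4
tcp_pos: [0.5686, -0.296, 0.0467]
tool_rot: [0.804, 0.595, -0.001, 0.001]
force: [0.4, 0.3, 0.0]
finger_gap: 0.501
gripper_force: 0.0
t42.4 turn [ 0.    0.01 -0.01] shift [ 0.0022 -0.0015  0.0046] rows>=0.1 F [0.4 0.3 0. ] gap 0.501 0.0
```

```bash
python3 -m pendant '[[[0.0022,-0.001,0.0035,0,0,0,0.5],[0,0,0,0,0,0,0.5],[0,0,0,0,0,0,0.1],[0,0,0,0,0,0,0.1],[0,0,0,0,0,0,0.1],[0,0,0,0,0,0,0.1],[0,0,0,0,0,0,0.1],[0,0,0,0,0,0,0.1],[0,0,0,0,0,0,0.1],[0,0,0,0,0,0,0.1]]]' 60
python3 -m pendant '[[[0,0,-0.015,0,0,0,0.1],[0,0,-0.03,0,0,0,0.1],[0,0,-0.04,0,0,0,0.1],[0,0,-0.05,0,0,0,0.1],[0,0,-0.05,0,0,0,0.1],[0,0,-0.05,0,0,0,0.1],[0,0,-0.05,0,0,0,0.1],[0,0,-0.04,0,0,0,0.1],[0,0,-0.02,0,0,0,0.1],[0,0,0,0,0,0,0.1],[0,0,0,0,0,0,0.1]]]' 60
python3 -c "
from h import *
go(.546,.3,.32,88)"
```

```text
t: 43.4
tcp_pos: [0.5675, -0.2936, 0.0423]
tool_rot: [0.804, 0.595, -0.001, -0.001]
force: [-0.2, -0.4, 3.1]
finger_gap: 0.143
gripper_force: 61.8
t: 44.5
tcp_pos: [0.5673, -0.2929, 0.317]
tool_rot: [0.804, 0.595, -0.001, -0.002]
force: [0.2, -0.5, -3.8]
finger_gap: 0.145
gripper_force: 61.0
t44.5 turn [-0.04 -0.01 -2.18] shift [ 0.7398 -0.0525 -0.0038] rows>=11.9 F [ 0.2 -0.5 -3.8] gap 0.145 61.0
```

```bash
python3 -m pendant '[[[0,0,0,0,0,-0.727,0.1],[0,0,0,0,0,-0.727,0.1],[0,0,0,0,0,-0.727,0.1],[0.03,-0.002,0,0,0,0,0.1],[0.05,-0.0036,0,0,0,0,0.1],[0.05,-0.0036,0,0,0,0,0.1],[0.05,-0.0036,0,0,0,0,0.1],[0.05,-0.0036,0,0,0,0,0.1],[0.05,-0.0036,0,0,0,0,0.1],[0.05,-0.0036,0,0,0,0,0.1],[0.05,-0.0036,0,0,0,0,0.1],[0.05,-0.0036,0,0,0,0,0.1],[0.05,-0.0036,0,0,0,0,0.1],[0.05,-0.0036,0,0,0,0,0.1],[0.05,-0.0036,0,0,0,0,0.1],[0.05,-0.0036,0,0,0,0,0.1],[0.05,-0.0036,0,0,0,0,0.1],[0.05,-0.0036,0,0,0,0,0.1],[0.01,-0.001,0,0,0,0,0.1]]]' 60
python3 -m pendant '[[[0,0,0,0,0,0,0.1],[0,0,0,0,0,0,0.1],[0,0,0,0,0,0,0.1]]]' 60
python3 -c "
from h import *
go(.546,.3,.32,88)
s=snap('top','t10.png');p,y=trays(s,.32,.36,(.35,.75,.1,.5));print('c',len(p),rect(p[:,:2]),y.mean(0) if len(y) else 0,np.percentile(p[:,2],[5,50,95]))"
```

```text
t: 46.4
tcp_pos: [0.5439, 0.3035, 0.3155]
tool_rot: [0.718, 0.696, -0.002, -0.003]
force: [0.1, -1.2, -3.4]
finger_gap: 0.15
gripper_force: 61.0
t: 46.7
tcp_pos: [0.5459, 0.298, 0.3176]
tool_rot: [0.72, 0.694, -0.002, -0.001]
force: [0.2, -0.2, -3.2]
finger_gap: 0.148
gripper_force: 61.0
t46.7 turn [-0.04  0.01 -0.01] shift [ 0.0025  0.0001 -0.003 ] rows>=0.1 F [ 0.2 -0.2 -3.2] gap 0.148 61.0
c 1353 (array([0.5468222 , 0.29547952]), array([0.16517171, 0.23517502]), np.float32(178.24146)) [0.65992378 0.29023165 0.33381744] [0.32189913 0.3339967  0.33824977]
```

```bash
python3 -m pendant '[[[0.003,0.0005,0,0,0,0,0.1],[0,0,0.04,0,0,0,0.1],[0,0,0.04,0,0,0,0.1],[0,0,0.04,0,0,0,0.1],[0,0,0.03,0,0,0,0.1],[0,0,0.02,0,0,0,0.1],[0,0,0.01,0,0,0,0.1],[0,0,0.005,0,0,0,0.1],[0,0,0,0,0,0,0.1],[0,0,0,0,0,0,0.1],[0,0,0,0,0,0,0.1]]]' 60
python3 -c "
from h import *
go(.546,.3005,.1565,88)
s=snap('scene');cv2.imwrite('pics/s11.png',cv2.resize(s['pixels'][90:240,330:480,::-1],(600,600),interpolation=cv2.INTER_CUBIC))"
```

```text
t: 47.85
tcp_pos: [0.5467, 0.3023, 0.1716]
tool_rot: [0.719, 0.695, 0.0, -0.001]
force: [0.3, 0.2, -2.8]
finger_gap: 0.148
gripper_force: 60.9
t47.9 turn [-0.01 -0.01  0.  ] shift [-0.0022 -0.0009  0.0189] rows>=0.3 F [ 0.3  0.2 -2.8] gap 0.148 60.9
```

View pics/s11.png

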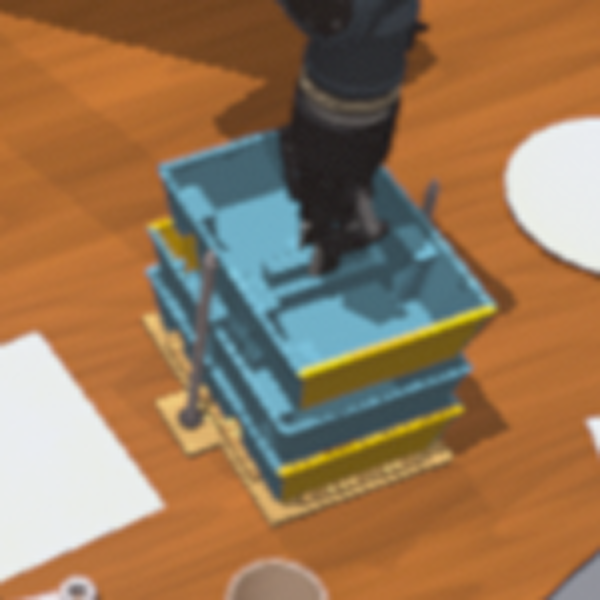

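Tray C hangs squarely above B with its yellow end alternating. I'll lower it to the ledges.

```bash
python3 -m pendant '[[[-0.0018,-0.0006,0.008,0,0,0,0.1],[0,0,0.006,0,0,0,0.1],[0,0,0.004,0,0,0,0.1],[0,0,0.002,0,0,0,0.1],[0,0,0,0,0,0,0.1],[0,0,0,0,0,0,0.1]]]' 60
```

```text
t: 48.5
tcp_pos: [0.545, 0.3004, 0.1562]
tool_rot: [0.719, 0.695, -0.001, -0.001]
force: [-3.7, -1.9, 9.1]
finger_gap: 0.144
gripper_force: 62.5
```

```bash
python3 -m pendant '[[[0,0,-0.002,0,0,0,0.2],[0,0,0,0,0,0,0.4],[0,0,0,0,0,0,0.4],[0,0,0,0,0,0,0.4],[0,0,0,0,0,0,0.4],[0,0,-0.02,0,0,0,0.4],[0,0,-0.05,0,0,0,0.4],[0,0,-0.06,0,0,0,0.4],[0,0,-0.05,0,0,0,0.4],[0,0,0,0,0,0,0.4],[0,0,0,0,0,0,0.4]]]' 60; cat >> h.py <<'E'
def bar(s):
    # white eyes/aluminium + black grip on the table: points 3..45 mm high in the bar's area
    P=cloud(s);x,y,z=P[...,0],P[...,1],P[...,2];H=cv2.cvtColor(s['pixels'],cv2.COLOR_RGB2HSV)
    k=((x>.58)&(x<.76)&(y>-.2)&(y<.14)&(z>.004)&(z<.05)&((H[...,1]<70)|(H[...,2]<60))).astype(np.uint8)
    n,l,st,c=cv2.connectedComponentsWithStats(cv2.morphologyEx(k,cv2.MORPH_CLOSE,np.ones((3,3))))
    for i in range(1,n):
        if st[i,4]>200: print('bar',st[i],rect(P[l==i][:,:2]),c[i])
        if st[i,4]>200:
            g=P[(l==i)&(z>.03)]; print(' grip',len(g),rect(g[:,:2]) if len(g)>5 else '')
E
python3 -c "
from h import *
s=snap('top','t12.png');p,y=trays(s,.166,.19,(.35,.75,.1,.5));print('c',len(p),rect(p[:,:2]),y.mean(0) if len(y) else 0,np.percentile(p[:,2],[5,50,95]))
bar(s)
s=snap('wrist','w12.png')"
```

```text
t: 49.6
tcp_pos: [0.5462, 0.3007, 0.3012]
tool_rot: [0.719, 0.695, 0.0, -0.001]
force: [0.4, -0.1, -0.9]
finger_gap: 0.399
gripper_force: 0.0
c 838 (array([0.5458175 , 0.29073059]), array([0.18149184, 0.23467831]), np.float32(177.83841)) [0.66001305 0.29573557 0.17369345] [0.16643923 0.17302285 0.1765473 ]
bar [303 170  79  17 600] (array([ 0.6171156 , -0.02218765]), array([0.17704659, 0.22604581]), np.float32(136.7029)) [342.19166667 178.27666667]
 grip 131 (array([ 0.56442798, -0.0486032 ]), array([0.068614  , 0.18475191]), np.float32(176.74509))
```

View pics/t12.png

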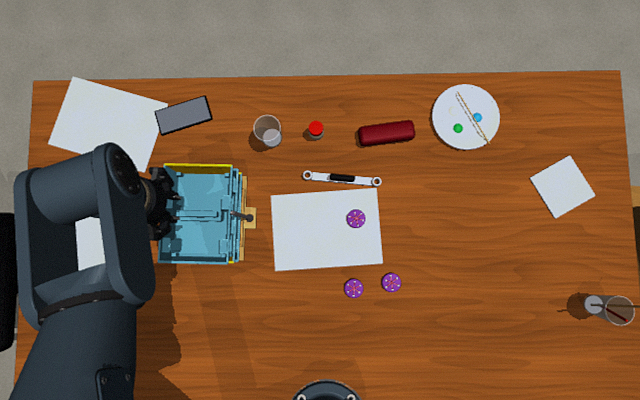

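Tray C is seated, its rim at 174 mm as it should be. The bar lies with its eyes at about (307,175) and (376,182), and its grip at (342,178). I'll go above it.

```bash
python3 -c "
from h import *
s=snap('top');a=plane(s,(307.5,175.5),.02);b=plane(s,(376.5,181.5),.02)
print(a,b,np.linalg.norm(a-b),(a+b)/2,np.degrees(np.arctan2(*(a-b)[:2])))
m=(a+b)/2;go(m[0],m[1],.25,90-np.degrees(np.arctan2(*(a-b)[:2])))"
```

```text
[0.65726492 0.04251545 0.02      ] [ 0.63786437 -0.14728103  0.02      ] 0.1907854470476845 [ 0.64756464 -0.05238279  0.02      ] 5.836370453598213
t49.8 turn [-0.05  0.01  0.56] shift [-0.4253  0.1726  0.0601] rows>=7.4 F [ 0.5 -0.7  0. ] gap 0.401 0.0
```

```bash
python3 -m pendant '[[[0,0,0,0,0,0.56,0.5],[-0.0425,0.01726,0,0,0,0,0.5],[-0.0425,0.01726,0,0,0,0,0.5],[-0.0425,0.01726,0,0,0,0,0.5],[-0.0425,0.01726,0,0,0,0,0.5],[-0.0425,0.01726,0,0,0,0,0.5],[-0.0425,0.01726,0.01,0,0,0,0.5],[-0.0425,0.01726,0.01,0,0,0,0.5],[-0.0425,0.01726,0.01,0,0,0,0.5],[-0.0425,0.01726,0.01,0,0,0,0.5],[-0.0425,0.01726,0.02,0,0,0,0.5],[0,0,0,0,0,0,0.5],[0,0,0,0,0,0,0.5],[0,0,0,0,0,0,0.5]]]' 60; python3 -c "
from h import *
go(.6476,-.0524,.028,84.2)
s=snap('wrist','w13.png')
P=cloud(s);z=P[...,2]
k=(abs(P[...,0]-.6476)<.04)&(abs(P[...,1]+.0524)<.06)&(z>.031)&(z<.045);print(k.sum(),rect(P[k][:,:2]),P[k].mean(0))"
```

```text
t: 51.15
tcp_pos: [0.6479, -0.0507, 0.2507]
tool_rot: [0.742, 0.67, -0.001, -0.002]
force: [-0.8, 0.2, 0.3]
finger_gap: 0.498
gripper_force: 0.0
t51.1 turn [-0.04 -0.01 -0.  ] shift [-2.100e-03 -2.000e-04  2.784e-01] rows>=4.5 F [-0.8  0.2  0.3] gap 0.498 0.0
654 (array([ 0.65088257, -0.04890305]), array([0.01500683, 0.06866014]), np.float32(84.01195)) [ 0.6506633  -0.04709632  0.03681425]
```

View pics/w13.png

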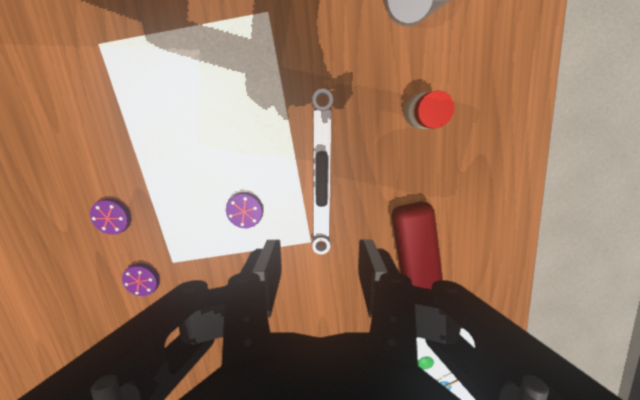

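The wrist view shows the bar with its grip at (322,178) and eyes at (322,99) and (321,245), clear of the jar and case. I'll descend and grasp it.

```bash
python3 -m pendant '[[[-0.0005,0.0012,0.05,0,0,0,0.5],[0,0,0.06,0,0,0,0.5],[0,0,0.06,0,0,0,0.5],[0,0,0.05,0,0,0,0.5],[0,0,0.03,0,0,0,0.5],[0,0,0.02,0,0,0,0.5],[0,0,0.004,0,0,0,0.5],[0,0,0,0,0,0,0.5],[0,0,0,0,0,0,0.5],[0,0,0,0,0,0,0.5]]]' 80
python3 -c "
from h import *
go(.649,-.051,.03,84.2)"
```

```text
t: 52.2
tcp_pos: [0.6501, -0.0523, 0.0342]
tool_rot: [0.742, 0.67, 0.0, 0.0]
force: [-0.7, 0.3, 0.5]
finger_gap: 0.501
gripper_force: 0.0
t52.2 turn [ 0.  0. -0.] shift [ 0.0015 -0.0015  0.0052] rows>=0.1 F [-0.7  0.3  0.5] gap 0.501 0.0
```

```bash
python3 -m pendant '[[[0.0015,-0.001,0.004,0,0,0,0.5],[0,0,0,0,0,0,0.5],[0,0,0,0,0,0,0.1],[0,0,0,0,0,0,0.1],[0,0,0,0,0,0,0.1],[0,0,0,0,0,0,0.1],[0,0,0,0,0,0,0.1],[0,0,0,0,0,0,0.1],[0,0,0,0,0,0,0.1],[0,0,0,0,0,0,0.1]]]' 80
python3 -m pendant '[[[0,0,-0.015,0,0,0,0.1],[0,0,-0.03,0,0,0,0.1],[0,0,-0.04,0,0,0,0.1],[0,0,-0.05,0,0,0,0.1],[0,0,-0.05,0,0,0,0.1],[0,0,-0.05,0,0,0,0.1],[0,0,-0.05,0,0,0,0.1],[0,0,-0.03,0,0,0,0.1],[0,0,-0.015,0,0,0,0.1],[0,0,0,0,0,0,0.1],[0,0,0,0,0,0,0.1]]]' 80
python3 -c "
from h import *
go(.5466,.298,.30,88)"
```

```text
t: 53.2
tcp_pos: [0.6485, -0.051, 0.0296]
tool_rot: [0.742, 0.67, -0.001, -0.001]
force: [-1.0, 0.4, 5.7]
finger_gap: 0.168
gripper_force: 80.5
t: 54.3
tcp_pos: [0.6477, -0.0507, 0.2913]
tool_rot: [0.742, 0.67, -0.002, -0.003]
force: [-0.2, 0.2, -2.7]
finger_gap: 0.167
gripper_force: 79.6
t54.3 turn [-0.05 -0.01 -0.56] shift [ 0.4312 -0.1415 -0.0109] rows>=7.3 F [-0.2  0.2 -2.7] gap 0.167 79.6
```

```bash
python3 -m pendant '[[[0,0,0,0,0,-0.56,0.1],[0.0431,-0.01415,0,0,0,0,0.1],[0.0431,-0.01415,0,0,0,0,0.1],[0.0431,-0.01415,0,0,0,0,0.1],[0.0431,-0.01415,0,0,0,0,0.1],[0.0431,-0.01415,0,0,0,0,0.1],[0.0431,-0.01415,0,0,0,0,0.1],[0.0431,-0.01415,0,0,0,0,0.1],[0.0431,-0.01415,0,0,0,0,0.1],[0.0431,-0.01415,0,0,0,0,0.1],[0.0431,-0.01415,0,0,0,0,0.1],[0,0,0,0,0,0,0.1],[0,0,0,0,0,0,0.1],[0,0,0,0,0,0,0.1]]]' 80; python3 -c "
from h import *
go(.5466,.298,.26,88)
t=snap('top');s=snap('scene');w=snap('wrist')
f=lambda q,a,b,k:cv2.resize(q['pixels'][a[1]:b[1],a[0]:b[0],::-1],None,fx=k,fy=k,interpolation=cv2.INTER_CUBIC)
A=f(t,(110,150),(270,230),2.5)
B=f(s,(330,90),(490,230),2.5)
C=np.vstack([A,B[:350]]);C=np.hstack([C,np.zeros((C.shape[0],400,3),np.uint8)])
d=cv2.resize(w['pixels'][:,:,::-1],(400,250));C[:250,400:]=d
cv2.imwrite('pics/c14.png',C);print(C.shape)
np.savez('pics/v14.npz',t=t['pixels'],s=s['pixels'],w=w['pixels'])"
```

```text
t: 55.7
tcp_pos: [0.5473, 0.2966, 0.292]
tool_rot: [0.719, 0.695, -0.002, -0.002]
force: [-0.3, -0.6, -2.2]
finger_gap: 0.167
gripper_force: 79.6
t55.7 turn [-0.05  0.01 -0.  ] shift [ 0.0017 -0.001   0.04  ] rows>=0.6 F [-0.3 -0.6 -2.2] gap 0.167 79.6
(550, 800, 3)
```

View pics/c14.png

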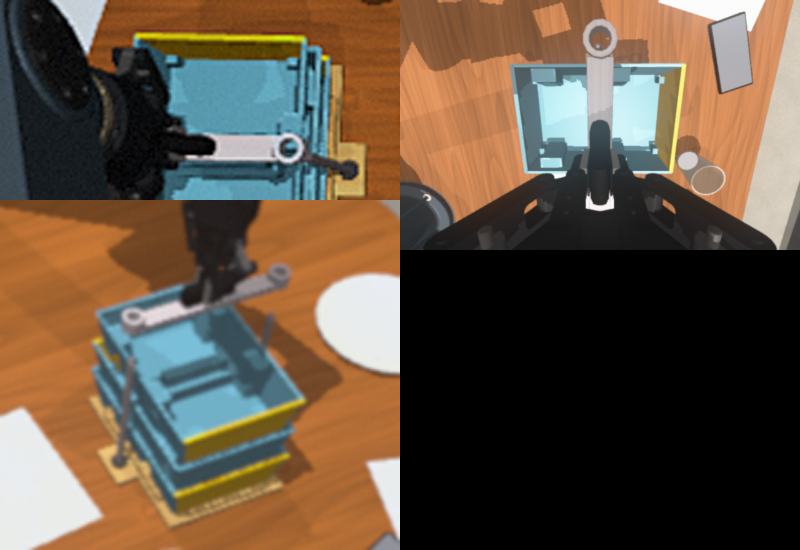

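The composite shows the bar level over the trays with an eye above each rod. In the scene part (lower left) the right eye is at (132,320) over a rod tip at (132,360), and the left eye at (280,275) over a rod tip at (270,318). In the wrist part the +y eye is at (600,40), with the rod visible through the bore. That was the last picture allowed, so the rest is numeric.

```bash
cat >> h.py <<'E'
def eyesrods():
    tz=monitor.sense()['tcp_pos'];u=tz[2]-.0296
    for n in('top','scene','wrist'):
        q=snap(n);P=cloud(q)
        for nm,c in(('L',(.550,.394)),('R',(.5436,.202))):
            d=np.hypot(P[...,0]-c[0],P[...,1]-c[1])
            e=(d<.024)&(P[...,2]>u+.012)&(P[...,2]<u+.03)
            r=(d<.016)&(P[...,2]>.18)&(P[...,2]<min(.216,u-.004))
            o=''
            if e.sum()>8:
                (cx,cy),rad=cv2.minEnclosingCircle(np.float32(P[e][:,:2])*1000);o+=' eye n%d (%.1f,%.1f) r%.1f z%.3f mean %s'%(e.sum(),cx,cy,rad,P[e][:,2].mean(),(P[e][:,:2].mean(0)*1000).round(1))
            if r.sum()>3: o+=' rod n%d %s'%(r.sum(),(P[r].mean(0)*1000).round(1))
            print(n,nm,o)
E
python3 -c "
from h import *
eyesrods()"
```

```text
top L 
top R  eye n94 (542.9,204.7) r19.4 z0.282 mean [545.1 198.1] rod n16 [542.2 201.3 196.8]
scene L  eye n52 (555.9,390.4) r16.0 z0.280 mean [555.1 389.8] rod n23 [552.5 394.8 194.5]
scene R  eye n55 (546.5,200.8) r15.2 z0.280 mean [547.3 199.2] rod n24 [547.4 202.7 195.7]
wrist L  eye n1916 (551.8,389.2) r17.8 z0.283 mean [552.6 394.2] rod n114 [550.2 399.9 206.4]
wrist R
```

```bash
python3 -m pendant '[[[0.0075,-0.0025,0.02,0,0,0,0.1],[0,0,0.02,0,0,0,0.1],[0,0,0.007,0,0,0,0.1],[0,0,0,0,0,0,0.1],[0,0,0,0,0,0,0.1],[0,0,0,0,0,0,0.1]]]' 80; cat >> h.py <<'E'
def er2():
    tz=monitor.sense()['tcp_pos'];u=tz[2]-.0296
    for n in('top','scene','wrist'):
        q=snap(n);P=cloud(q);Z=P[...,2]
        for nm,c in(('L',(.550,.398)),('R',(.544,.2055))):
            d=np.hypot(P[...,0]-c[0],P[...,1]-c[1]);o=''
            e=((d<.026)&(Z>u+.0145)&(Z<u+.027)).astype(np.uint8)
            C,_=cv2.findContours(cv2.morphologyEx(e,cv2.MORPH_CLOSE,np.ones((3,3))),cv2.RETR_EXTERNAL,cv2.CHAIN_APPROX_NONE)
            C=[k for k in C if len(k)>8]
            if C:
                k=max(C,key=cv2.contourArea);(uv,ax,_)=cv2.fitEllipse(k);p=plane(q,uv,u+.02);D=np.linalg.norm(p-q['eye'])
                o+=' eye %s ax %s mm'%((p[:2]*1000).round(1),(np.array(ax)*D/q['intrinsics'][0][0]*1000).round(0))
            r=(d<.018)&(Z>.16)&(Z<min(.206,u-.006))
            if r.sum()>4:
                m=P[r].mean(0);h=(m-q['eye'])[:2];m[:2]+=.004*h/np.linalg.norm(h);o+=' rod n%d %s'%(r.sum(),(m*1000).round(1))
            print(n,nm,o)
E
python3 -c "
from h import *
go(.546,.3025,.25,88);er2()"
```

```text
t: 56.6
tcp_pos: [0.5465, 0.3037, 0.257]
tool_rot: [0.719, 0.695, 0.0, -0.001]
force: [-0.6, -0.1, -2.8]
finger_gap: 0.166
gripper_force: 79.6
t56.6 turn [-0.01 -0.01 -0.  ] shift [-0.0015 -0.0006  0.0088] rows>=0.1 F [-0.6 -0.1 -2.8] gap 0.166 79.6
top L 
top R  eye [543.6 205.2] ax [25. 25.] mm rod n28 [543.7 210.2 179.4]
scene L  eye [554.7 395.9] ax [18. 24.] mm rod n36 [549.9 396.6 183.2]
scene R  eye [547.5 204.7] ax [20. 23.] mm rod n50 [543.6 209.2 179.4]
wrist L  eye [550.6 401.3] ax [28. 31.] mm rod n42 [550.2 406.2 202.8]
wrist R
```

```bash
sed -i 's/(Z>.16)&(Z<min(.206,u-.006))/(Z>.184)\&(Z<.204)/' h.py; python3 -c "
from h import *
er2();er2()"
```

```text
top L 
top R  eye [543.4 205.5] ax [24. 25.] mm rod n8 [543.9 204.3 192.9]
scene L  eye [554.6 395.5] ax [19. 24.] mm rod n17 [549.4 397.4 192.5]
scene R  eye [547.2 204.6] ax [19. 24.] mm rod n18 [543.7 205.2 195.2]
wrist L  eye [550.2 401.3] ax [28. 31.] mm rod n29 [549.9 406.6 201.5]
wrist R 
top L 
top R  eye [543.2 205.4] ax [25. 26.] mm rod n7 [544.1 204.1 192.3]
scene L  eye [554.1 395.9] ax [18. 24.] mm rod n13 [549.8 397.9 195.3]
scene R  eye [546.3 204.3] ax [20. 23.] mm rod n20 [543.5 205.2 194.9]
wrist L  eye [550.1 401.2] ax [28. 31.] mm rod n33 [549.9 406.6 201.9]
wrist R
```

```bash
python3 -m pendant '[[[0,0,0.01,0,0,-0.08,0.1],[0,0,0.01,0,0,0,0.1],[0,0,0.01,0,0,0,0.1],[0,0,0.006,0,0,0,0.1],[0,0,0,0,0,0,0.1],[0,0,0,0,0,0,0.1]]]' 80; python3 -c "
from h import *
go(.546,.3025,.2,88.5);er2()"
```

```text
t: 57.65
tcp_pos: [0.5458, 0.3037, 0.227]
tool_rot: [0.716, 0.698, -0.001, -0.001]
force: [0.1, 0.6, -2.9]
finger_gap: 0.169
gripper_force: 79.6
t57.6 turn [-0.03 -0.    0.01] shift [-0.0015  0.0003  0.0338] rows>=0.5 F [ 0.1  0.6 -2.9] gap 0.169 79.6
top L 
top R  eye [543.8 205.2] ax [25. 26.] mm rod n15 [544.8 207.3 200.6]
scene L  eye [552.8 396.2] ax [20. 23.] mm rod n17 [553.5 397.5 198.7]
scene R  eye [547.8 205. ] ax [19. 24.] mm rod n23 [545.7 207.8 198.4]
wrist L  eye [549.4 401.5] ax [28. 31.] mm rod n189 [549.7 406.6 201.7]
wrist R
```

No contact force with the eyes 12 mm below the rod tips, so both rods are in the bores. Sliding down to the rim.

```bash
python3 -m pendant '[[[0,0,0.008,0,0,0,0.1],[0,0,0.008,0,0,0,0.1],[0,0,0.007,0,0,0,0.1],[0,0,0.004,0,0,0,0.1],[0,0,0,0,0,0,0.1],[0,0,0,0,0,0,0.1]]]' 80
```

```text
t: 58.4
tcp_pos: [0.5457, 0.3037, 0.2055]
tool_rot: [0.716, 0.698, -0.001, -0.001]
force: [0.0, -0.8, -2.5]
finger_gap: 0.17
gripper_force: 79.6
```

```bash
python3 -m pendant '[[[0,0,0.002,0,0,0,0.1],[0,0,0,0,0,0,0.1],[0,0,0,0,0,0,0.1]]]' 80
```

```text
t: 58.7
tcp_pos: [0.5457, 0.3037, 0.2041]
tool_rot: [0.716, 0.698, -0.001, -0.001]
force: [-0.2, 0.7, -2.0]
finger_gap: 0.172
gripper_force: 79.4
```

```bash
python3 -m pendant '[[[0,0,0.002,0,0,0,0.1],[0,0,0,0,0,0,0.1],[0,0,0,0,0,0,0.1]]]' 80
```

```text
t: 59.0
tcp_pos: [0.5459, 0.3038, 0.2036]
tool_rot: [0.716, 0.698, -0.0, -0.001]
force: [-2.0, -0.8, 5.9]
finger_gap: 0.166
gripper_force: 80.5
```

Contact on the rim at the expected height. Release, rise, back away, check.

```bash
python3 -m pendant '[[[0,0,-0.001,0,0,0,0.25],[0,0,0,0,0,0,0.5],[0,0,0,0,0,0,0.5],[0,0,0,0,0,0,0.5],[0,0,0,0,0,0,0.5],[0,0,-0.02,0,0,0,0.5],[0,0,-0.05,0,0,0,0.5],[0,0,-0.06,0,0,0,0.5],[-0.04,0,-0.02,0,0,0,0.5],[-0.05,0,0,0,0,0,0.5],[-0.05,0,0,0,0,0,0.5],[-0.05,0,0,0,0,0,0.5],[-0.05,0,0,0,0,0,0.5],[-0.05,0,0,0,0,0,0.5],[-0.05,0,0,0,0,0,0.5],[-0.05,0,0,0,0,0,0.5],[0,0,0,0,0,0,0.5],[0,0,0,0,0,0,0.5]]]' 80; python3 -c "
from h import *
t=snap('top','end.png');P=cloud(t);Z=P[...,2]
for nm,c in(('L',(.550,.398)),('R',(.544,.2055))):
    d=np.hypot(P[...,0]-c[0],P[...,1]-c[1]);e=((d<.02)&(Z>.184)&(Z<.2));print(nm,'eye',e.sum(),P[e].mean(0).round(4)); r=(d<.012)&(Z>.201);print('rod top',r.sum(),P[r].mean(0).round(4))
k=(np.hypot(P[...,0]-.547,P[...,1]-.301)<.03)&(Z>.2);print('grip',k.sum(),P[k].mean(0),P[k].std(0))
p,y=trays(t,.168,.182,(.35,.75,.1,.5));print('c',rect(p[:,:2]),y.mean(0))
for a,b in((.05,.075),(.112,.127)):
    p,y=trays(t,a,b,(.35,.75,.1,.5));print(len(p),y.mean(0) if len(y) else '')
a=cv2.imread('pics/top0.png').astype(int);D=abs(a-t['pixels'][:,:,::-1].astype(int)).max(2)
for n,(x,y) in dict(cup=(267,131),jar=(316,130),case=(387,133)).items():print(n,(D[y-14:y+15,x-14:x+15]>40).sum())
print(monitor.sense()['tcp_pos'],discs(t))"
```

```text
t: 60.8
tcp_pos: [0.5381, -0.009, 0.323]
tool_rot: [0.717, 0.697, -0.001, -0.001]
force: [-0.3, 0.5, -0.7]
finger_gap: 0.505
gripper_force: 0.0
L eye 108 [0.5489 0.394  0.1914]
rod top 14 [0.55   0.3945 0.2058]
R eye 90 [0.5439 0.2069 0.1919]
rod top 13 [0.5429 0.2032 0.2059]
grip 183 [0.54655711 0.30078132 0.21099159] [0.00448724 0.01709218 0.00199551]
c (array([0.54562311, 0.28811826]), array([0.18655011, 0.23537698]), np.float32(177.62964)) [0.6601454  0.29557428 0.17386626]
309 [0.65888796 0.21969152 0.06795374]
3704 [0.56560707 0.27689828 0.12000692]
cup 0
jar 0
case 0
[ 0.53804341 -0.00804881  0.32296925] [((391, 282), array([ 0.3647, -0.1813]), np.float64(0.0267), np.float64(141.0))]
```

```bash
python3 -c "
from station import job
print(job.sign_off())"
```

```text
the job is handed in; nothing more can be done
None
```

The job is handed in: the three biscuits lie flat with icing up (white and green in tray A, pink in B), trays A, B and C are stacked each turned half round, and the bar rests on the top rim with both eyes on the rods; the cup, jar and spectacle case were not moved.

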